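Put the hand tools into the tray and slide it home under the bench shelf

ROBOT

A 6-joint arm with a two-finger parallel gripper is mounted at the origin on a cart in front of the work surface, level with it; the furniture and walls round the work are solid. World frame = base frame: x ahead of the robot, y to its left, z up, the work surface at z = 0. Lengths are in mm, angles in rad, forces in N, time in s.
With the tool pointing down it reaches from about 350 to 725 mm from the base axis. Payload 4.3 kg.
Tool frame: the origin (TCP) lies midway between the tips of the shut fingers; the grasp point (between the pads) lies 19 mm behind it (hold_point_z is the distance from the TCP to the grasp point, in mm); z points along the fingers, y is the line along which they close (so a half turn about z gives the same grasp; the last joint's range is limited). The gripper opens to 85 mm and grips with 20 to 120 N. Pads are 22 mm wide; open, the fingers measure 114 mm over their backs; the gripper's body (76 mm by 85 mm) begins 54 mm behind the grasp point. The pads swing forward as they close: fully open they stand 13 mm farther back than shut.
Start: joints at [-1.441, 0.377, 0.081, 1.274, 0, 1.46], TCP at [136.576, -558.582, 231.329] pointing down, gripper open.
Joint ranges: [-2.72, 2.72], [-0.84, 1.66], [-1.02, 1.22], [-1.77, 2.12], [-1.37, 1.28], [-3.14, 3.14]. Speed limits (rad/s): [2.57, 2.57, 3.14, 3.14, 3.14, 3.14].

INTERFACE

Orientations are given as a rotation vector (axis times angle).
In Python, from workcell import * gives the robot as it stands.
- The arm moves only by the tool apply_moves, never from a script. Its argument "moves" is one flat list of numbers, 7 for each row, row after row: the shift along the tool's x, y, z scaled (see below), then the turn, a rotation vector about the tool's x, y, z scaled (see below), then the gripper command: -1 is fully open, 1 is shut, values between are in proportion. In form: [dx, dy, dz, ax, ay, az, jaw, dx, dy, dz, ax, ay, az, jaw, ...]. A call has 1 to 10 rows; each row is the pose to reach, as a shift and turn from the pose commanded when the call began, along the tool's axes at that moment; what a row does not reach only later rows make up. The controller multiplies each number of a shift by 0.5 m and each number of a turn by pi/2 rad. A row lasts 1/10 s, in which the tool goes at most 50 mm and 8.59 degrees, less where a joint would pass 70% of its speed; a pose out of reach is approached as far as the arm can. A call with a number of a shift or a turn outside -1 to 1 is refused whole. A call with a gripper value outside its range is refused whole. The fingers move at their own pace and stop on an object; "force" is the grip in N (left out, the last holds). Time passes only in rows, so rows that repeat a pose let the fingers close. It gives the time, the measured TCP pose, the force, the opening and the grip force at its end, in the units of the state.
- sense(): the state, without advancing time (a new reading comes with each control period).
- snapshot(name): name is "side" or "top"; returns a dict with "image" (480x640x3 uint8, red, green, blue), "camera_matrix" (3x3 intrinsics, pixels), "distortion" ([k1, k2, p1, p2, k3] as OpenCV has them; the pictures are not rectified), "view" (4x4, takes a point from world to camera coordinates). Camera axes: x right, y down, z forward; pixel columns grow to the right and rows downward; lengths in mm; the calibration is good to about 2 mm. A picture is of the moment at which its call begins. There is no depth.
- job_done(): hands the job in; it is judged then, once.
The state is a dict: "time": time; "q": joint angles; "joint_velocities": joint speeds; "tau": joint torques, N m; "tcp_pos": TCP position; "tool_rot": TCP orientation; "wrist_force": force on the tool from outside, world axes, zero at the start; "ft_torque": the same for the moment, N m; "gripper_width": finger opening in mm; "grasp_force": force on a finger pad.
Only numpy, scipy, OpenCV 4.12 (cv2) and the standard library are available. Lean on these libraries where they do the work, as an engineer would, in place of code of your own. Each camera call takes 0.05 s, during which the arm holds its last target. There are 200 camera calls.

TASK

Tidy the bench: put the tape measure that lies in the tray's way flat on top of the low shelf, then draw the tool tray out from under the shelf by its bar handle. Lay every loose hand tool that is there flat in a compartment of its own - the brush and the locking clamp in the two long crosswise ones, the screwdriver, the snips and the marker pen in the three short lengthwise ones, either way round - and slide the loaded tray back under the shelf until it is fully home against its stop. Do not knock over or shove the jar and the glue bottle on the shelf.

Things in the scene. Friction and masses are not known exactly. Their poses are not given: they have to be found in the camera images.
- riser: Low brown wooden shelf fixed to the bench: board 170 (x) x 430 (y) x 18 mm on side cheeks, underside 32 mm above the bench. Origin on the bench 10 mm in front of the board's centre; x points away from its open front (board's front edge at x = -75 mm, back edge +95), y to the left seen from the front. Bay between the cheeks 376 mm wide, front ends flared; face of the stop rail at the back at x = +70 mm.
- shelf_top (a point): Point on the shelf's top surface right above its origin (50 mm above the bench), axes as the shelf's. The jar and the bottle stand on its left part; the middle and the right are free, the middle front is easiest to reach. Two old chandeliers hang over the back of the bench: arms of theirs reach to about 0.66 m from the robot base in x, 0.2 m above the bench and higher, left and right of the shelf.
- tray: Loose light-wood tool tray, 0.45 kg, 152 (x) x 368 (y) x 24 mm high, walls 6 mm, floor 5 mm, dividers to 20 mm; slides on the bench. Origin: centre of its underside; axes as the shelf's (x to its back). Home against the stop its origin is at x = -6, y = 0 mm in the shelf's frame (4 mm play each side, 8 mm above). Drawn out about 150 mm from home, all compartments are clear of the shelf.
- tray_handle (a point): Middle of the tray's steel bar handle: a round bar 11 mm thick, 76 mm long along the tray's y, its centre 15 mm above the bench and 50 mm in front of the front wall (126 mm in front of the tray's origin). Clear space all round; it can be pinched from above. The loaded tray takes 5 to 16 N to slide.
- long_1 (a point): Centre of the floor of the front one of the two long compartments on the tray's left, each 182 mm (along the tray's y) x 68 mm; axes as the tray's. The divider and the tray's front and back walls have gaps 68 mm long at its middle, down to the floor, for the fingers.
- long_2 (a point): Centre of the floor of the rear long compartment.
- short_1 (a point): Centre of the floor of the right-hand one of the three short compartments on the tray's right, each 140 mm (along the tray's x) x 54 mm; axes as the tray's. All walls along them have gaps 72 mm long at their middle, down to the floor, for the fingers.
- short_2 (a point): Centre of the floor of the middle short compartment.
- short_3 (a point): Centre of the floor of the left-hand short compartment.
- brush_mid (a point): Flat varnish brush lying on its side, 168 (x) x 37 x 11 mm, wooden handle toward -x, bristles toward +x. Point at the middle, half-way up (5.5 mm); about 30 mm wide there. None if absent.
- clamp_mid (a point): Red locking clamp (plier type, rigid), 166 (x) x 33 x 14 mm, grips toward -x, jaws toward +x. Point at the middle, half-way up (7 mm); about 26 mm wide there. None if absent.
- driver_mid (a point): Small red screwdriver, 128 (x) x 18 x 18 mm, handle 70 mm long toward +x, thin blade toward -x. Point at the middle of its length, half-way up (9 mm); it balances and is best held 10 to 25 mm toward +x, on the 16 mm thick handle. None if absent.
- snips_mid (a point): Small black side snips (rigid), 122 (x) x 29 x 14 mm, handles toward -x. Point at the middle, half-way up (7 mm); about 25 mm wide there. None if absent.
- pen_mid (a point): Marker pen, 128 mm long along its own y, 14 mm thick. Point at the middle, half-way up (7 mm). None if absent.
- tape_mid (a point): Yellow tape measure lying flat, 64 (x) x 71 (y) x 35 mm high. Point at its centre, half-way up (17.5 mm). It starts on the bench in front of the tray handle.
- jar_mid (a point): Glass jar of nuts, 69 mm across, 98 mm high, standing on the left end of the shelf; a bystander. Point half-way up (49 mm).
- bottle_mid (a point): Glue bottle, 42 mm across, 129 mm high, standing on the shelf near the jar; a bystander. Point 60 mm up.
Things that resemble listed ones, but are neither listed nor needed, are in the scene too. What is shaped like the part that bears clamp_mid but white is not meant.

How it is judged:
By the outcome, as a careful person would: the job done as asked, in the order asked, and still so for the second after the job is handed in, with the robot touching nothing.
Of brush, clamp, driver, snips, pen only 3 to 5 are there at a start; the rules pass over those that are not, and their reading is None.
At some moment in a run one of brush, clamp, snips may be knocked a few centimetres aside while the robot is not near it.
Once in a run the grip may slacken for a moment while it holds something.
It also fails if it takes over 208 s, if anything falls off the work surface, if the arm or the gripper's body presses on something with over 40 N, if the wrist force passes 120 N, or if a joint passes its speed limit or range.

## Working session

There is one attempt and no reset: what is moved stays moved. The work goes in short steps, Python scripts to look and compute and a tool call to move; the robot and the scene stay as the last step left them, time stands still between calls to the robot, and variables do not carry over. Pictures are saved under pics/ and viewed, at most 14 in all, crops included, and the job is handed in when it is done.

Besides the shell and the picture viewer there is one more tool, called after ">>>" as a command line: name --argument value ..., lists and objects as JSON in quotes. apply_moves: Moves the arm, as the interface text tells. Shifts and turns lie within -1 to 1; 1 stands for 0.5 m of shift or pi/2 rad of turn. Its arguments: {"type":"object","properties":{"moves":{"type":"array"},"force":{"type":"number"}},"required":["moves"]}

```bash
ls; mkdir -p pics; python3 - <<'E'
from workcell import *
import cv2,numpy as np
s=sense();print({k:np.round(v,3).tolist() for k,v in s.items()})
for n in("side","top"):
    d=snapshot(n);cv2.imwrite(f"pics/{n}0.png",d["image"][:,:,::-1]);print(n,np.round(d["camera_matrix"],1).tolist(),np.round(d["distortion"],4),np.round(d["view"],3).tolist())
E
```

```text
pics
{'time': 0.0, 'q': [-1.441, 0.378, 0.08, 1.274, -0.0, 1.461], 'joint_velocities': [0.002, -0.001, 0.001, -0.0, -0.0, -0.001], 'tau': [-0.001, -46.361, 26.987, 0.021, -0.0, 0.0], 'tcp_pos': [136.475, -557.889, 230.354], 'tool_rot': [-3.117, -0.375, 0.0], 'wrist_force': [-0.017, -0.131, 0.413], 'ft_torque': [0.014, -0.025, 0.012], 'grasp_force': 0.0, 'gripper_width': 85.165}
side [[571.5, 0.0, 326.0], [0.0, 571.5, 244.5], [0.0, 0.0, 1.0]] [0.0545 0.     0.     0.     0.    ] [[-0.931, -0.366, 0.001, 493.743], [-0.187, 0.473, -0.861, 197.832], [0.314, -0.802, -0.509, 1325.285], [0.0, 0.0, 0.0, 1.0]]
top [[470.0, 0.0, 326.7], [0.0, 470.0, 237.6], [0.0, 0.0, 1.0]] [-0.072  0.     0.     0.     0.   ] [[0.021, -1.0, 0.007, -39.912], [-0.987, -0.022, -0.159, 574.814], [0.159, -0.003, -0.987, 1136.678], [0.0, 0.0, 0.0, 1.0]]
```

View pics/side0.png

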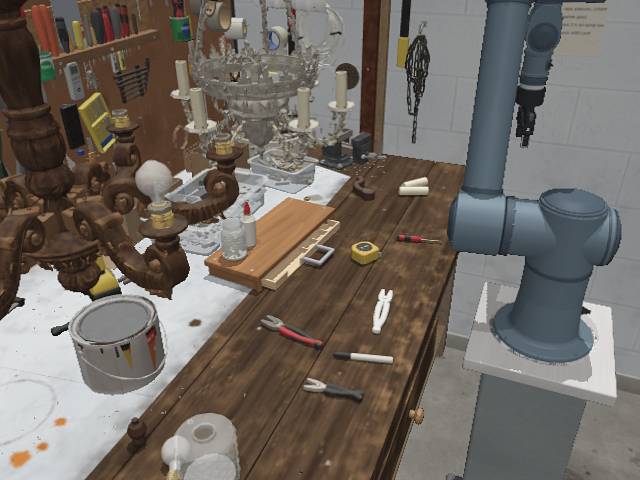

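View pics/top0.png

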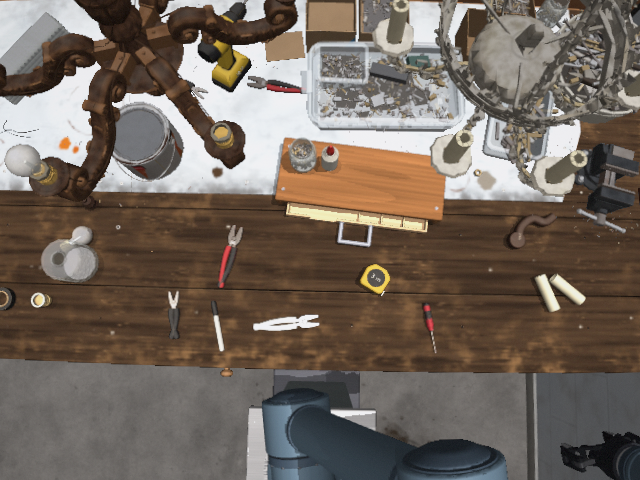

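```bash
cat >h.py <<'E'
from workcell import *
import cv2,numpy as np
from scipy.spatial.transform import Rotation as R
def ray(d,px,z):
    u=cv2.undistortPoints(np.array([[px]],float),d["camera_matrix"],d["distortion"])[0,0]
    V=np.array(d["view"]);r=V[:3,:3].T@np.array([u[0],u[1],1]);c=-V[:3,:3].T@V[:3,3]
    return (c+r*(z-c[2])/r[2])
def proj(d,p):
    V=np.array(d["view"]);return cv2.projectPoints(np.array([p],float),cv2.Rodrigues(V[:3,:3])[0],V[:3,3],d["camera_matrix"],d["distortion"])[0][0,0]
def crop(d,name,x0,y0,x1,y1,k):
    im=cv2.resize(d["image"][y0:y1,x0:x1,::-1],None,fx=k,fy=k,interpolation=cv2.INTER_CUBIC);cv2.imwrite("pics/"+name,im)
E
python3 - <<'E'
from h import *
d=snapshot("top");crop(d,"t1.png",155,130,455,355,2.6667)
E
```

```text
(no output)
```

View pics/t1.png

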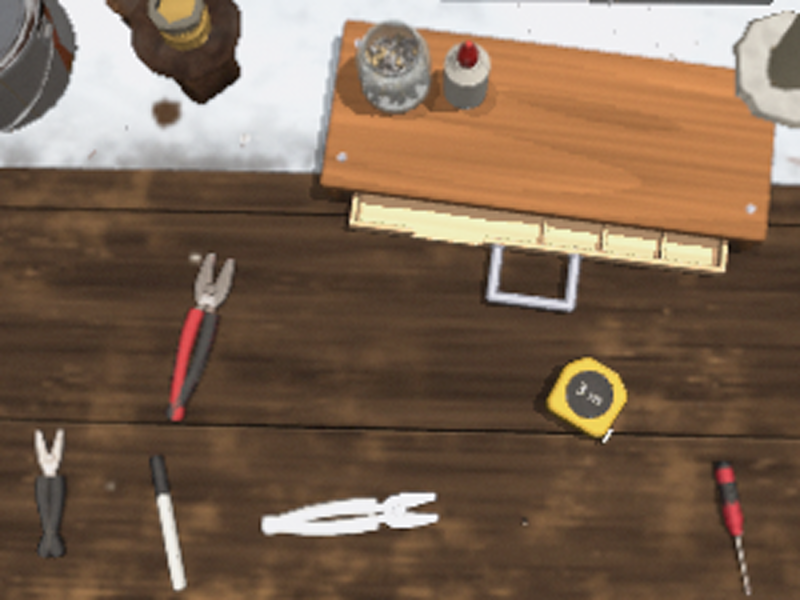

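```bash
python3 - <<'E'
from h import *
d=snapshot("top")
P=dict(FL=(322,186,50),FR=(766,239,50),BL=(347,20,50),BR=(778,75,50),hl=(489,301,18),hr=(574,308,18),tape=(588,396,30),ta=(551,402,35),tb=(586,357,35),tc=(628,382,35),td=(604,436,35),pen1=(157,457,7),pen2=(180,588,7),dr1=(721,463,9),dr2=(748,594,9),sn1=(48,430,7),sn2=(50,556,7),cl1=(216,255,7),cl2=(176,419,7),jar=(394,95,50),bot=(464,98,50),clmid=(200,330,14))
for k,(x,y,z) in P.items(): print(k,ray(d,((x+.5)/2.66667-.5+155,(y+.5)/2.66667-.5+130),z).round(0))
E
```

```text
FL [670. 105.  50.]
FR [ 628. -319.   50.]
BL [837.  87.  50.]
BR [ 792. -334.   50.]
hl [568. -57.  18.]
hr [ 563. -139.   18.]
tape [ 477. -152.   30.]
ta [ 470. -117.   35.]
tb [ 514. -149.   35.]
tc [ 491. -189.   35.]
td [ 440. -167.   35.]
pen1 [411. 258.   7.]
pen2 [289. 230.   7.]
dr1 [ 417. -282.    9.]
dr2 [ 294. -307.    9.]
sn1 [434. 365.   7.]
sn2 [315. 355.   7.]
cl1 [609. 211.   7.]
cl2 [448. 242.   7.]
jar [762.  39.  50.]
bot [760. -29.  50.]
clmid [534. 221.  14.]
```

```bash
cat >>h.py <<'E'
def rect(d,mask,z,box):
    m=np.zeros_like(mask);x0,y0,x1,y1=box;m[y0:y1,x0:x1]=mask[y0:y1,x0:x1]
    c=max(cv2.findContours(m,cv2.RETR_EXTERNAL,cv2.CHAIN_APPROX_NONE)[0],key=cv2.contourArea)
    w=np.array([ray(d,p,z)[:2] for p in c[:,0].astype(float)],np.float32)
    return cv2.minAreaRect(w)
def plan(wps,start=None):
    """wps: groups(calls) of (x,y,z,psi); prints scaled deltas from pose at start of each call"""
    if start is None:
        s=sense();r=R.from_rotvec(s["tool_rot"]).as_matrix();start=(*s["tcp_pos"],np.arctan2(r[1,0],r[0,0]))
        print("t",round(s["time"],1),"start",np.round(start,3),"F",np.round(s["wrist_force"],1),"w",round(s["gripper_width"],1))
    cur=np.array(start,float)
    for call in wps:
        for w in call:
            ps=cur[3];D=np.array(w[:3])-cur[:3]
            v=[D[0]*np.cos(ps)+D[1]*np.sin(ps),D[0]*np.sin(ps)-D[1]*np.cos(ps),-D[2]]
            dp=w[3]-ps
            n=max(np.linalg.norm(D)/50,abs(dp)/.15)
            print(np.round(np.array(v)/500,3).tolist(),"az",round(-dp/(np.pi/2),3),"rows~",round(n,1))
        cur=np.array(call[-1],float)
        print("--")
E
python3 - <<'E'
from h import *
d=snapshot("top");h=cv2.cvtColor(d["image"],cv2.COLOR_RGB2HSV)
m=cv2.inRange(h,(18,120,100),(35,255,255))
m=cv2.morphologyEx(m,cv2.MORPH_CLOSE,np.ones((9,9)))
for z in(20,35):print(rect(d,m,z,(350,250,400,305)))
d2=snapshot("side");h=cv2.cvtColor(d2["image"],cv2.COLOR_RGB2HSV)
crop(d2,"s1.png",230,190,450,355,3.6)
for p in [(684,-110,250),(477,-152,18),(568,-57,15),(563,-139,15)]: print(proj(d2,p).round(),proj(d,p).round())
E
```

```text
((479.12225341796875, -154.1212158203125), (67.34817504882812, 64.16034698486328), 59.96129608154297)
((477.97479248046875, -152.47740173339844), (66.50189971923828, 63.3541145324707), 59.96133804321289)
[287. 169.] [367. 173.]
[364. 252.] [375. 279.]
[321. 264.] [338. 243.]
[333. 249.] [370. 245.]
```

View pics/s1.png

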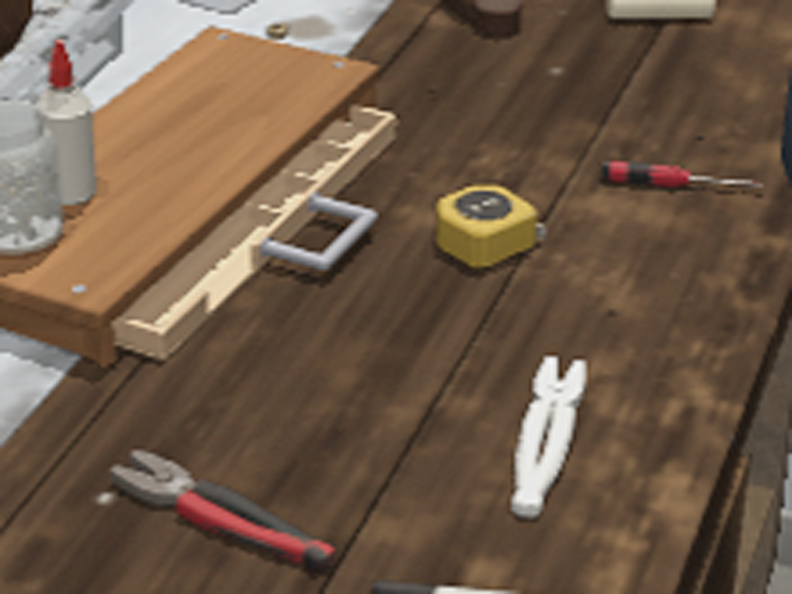

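```bash
python3 - <<'E'
from h import *
plan([[(350,-310,200,.65)],[(478,-153,110,1.047)],[(478,-153,-1,1.047)]],start=(136.576,-558.582,231.329,.239))
E
```

```text
[0.532, -0.382, 0.063] az -0.262 rows~ 6.6
--
[0.394, -0.095, 0.18] az -0.253 rows~ 4.4
--
[0.0, 0.0, 0.222] az -0.0 rows~ 2.2
--
```

>>> apply_moves --moves '[0.532,-0.382,0.063,0,0,-0.262,-1,0.532,-0.382,0.063,0,0,-0.262,-1,0.532,-0.382,0.063,0,0,-0.262,-1,0.532,-0.382,0.063,0,0,-0.262,-1,0.532,-0.382,0.063,0,0,-0.262,-1,0.532,-0.382,0.063,0,0,-0.262,-1,0.532,-0.382,0.063,0,0,-0.262,-1,0.532,-0.382,0.063,0,0,-0.262,-1,0.532,-0.382,0.063,0,0,-0.262,-1]'

```text
time: 1.2
tcp_pos: [349.8, -309.6, 199.9]
tool_rot: [2.975, 1.007, -0.001]
wrist_force: [-0.6, 0.6, -0.2]
gripper_width: 85.2
grasp_force: 0.0
```

>>> apply_moves --moves '[0.394,-0.095,0.18,0,0,-0.253,-1,0.394,-0.095,0.18,0,0,-0.253,-1,0.394,-0.095,0.18,0,0,-0.253,-1,0.394,-0.095,0.18,0,0,-0.253,-1,0.394,-0.095,0.18,0,0,-0.253,-1,0.394,-0.095,0.18,0,0,-0.253,-1,0.394,-0.095,0.18,0,0,-0.253,-1]'

```text
time: 1.9
tcp_pos: [477.2, -153.9, 109.9]
tool_rot: [2.72, 1.571, -0.001]
wrist_force: [-0.0, 0.9, 0.0]
gripper_width: 85.6
grasp_force: 0.0
```

```bash
python3 - <<'E'
from h import *
plan([[(478,-153,-1,1.047)]])
d=snapshot("side");crop(d,"s2.png",250,100,450,290,3)
E
```

```text
t 1.9 start [ 477.208 -153.938  109.873    1.048] F [-0.   0.9  0. ] w 85.6
[0.002, 0.0, 0.222] az 0.0 rows~ 2.2
--
```

View pics/s2.png

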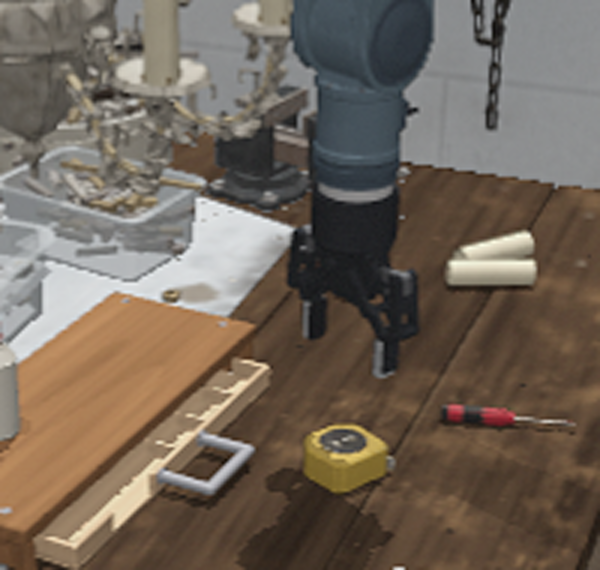

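>>> apply_moves --moves '[0,0,0.1,0,0,0,-1,0,0,0.16,0,0,0,-1,0,0,0.222,0,0,0,-1,0,0,0.222,0,0,0,-1,0,0,0.222,0,0,0,1,0,0,0.222,0,0,0,1,0,0,0.222,0,0,0,1,0,0,0.222,0,0,0,1,0,0,0.222,0,0,0,1,0,0,0.222,0,0,0,1]' --force 50

```text
time: 2.95
tcp_pos: [479.1, -154.1, 1.0]
tool_rot: [2.716, 1.57, 0.002]
wrist_force: [-1.5, -0.7, 8.5]
gripper_width: 62.4
grasp_force: 56.0
```

>>> apply_moves --moves '[0,0,-0.06,0,0,0,1,0,0,-0.12,0,0,0,1,0,0,-0.18,0,0,0,1,0,0,-0.24,0,0,0,1,0,0,-0.24,0,0,0,1,0,0,-0.24,0,0,0,1]'

```text
time: 3.55
tcp_pos: [478.3, -153.0, 119.7]
tool_rot: [2.717, 1.572, 0.002]
wrist_force: [0.1, -0.3, -1.8]
gripper_width: 62.6
grasp_force: 56.5
```

```bash
python3 - <<'E'
from h import *
plan([[(590,-125,125,1.25),(688,-120,120,1.47)],[(688,-120,53,1.47),(688,-120,51,1.47)]])
E
```

```text
t 3.5 start [ 478.276 -153.017  119.718    1.049] F [ 0.1 -0.3 -1.8] w 62.6
[0.16, 0.166, -0.011] az -0.128 rows~ 2.3
[0.266, 0.331, -0.001] az -0.268 rows~ 4.2
--
[0.0, 0.0, 0.134] az -0.0 rows~ 1.3
[0.0, 0.0, 0.138] az -0.0 rows~ 1.4
--
```

>>> apply_moves --moves '[0.08,0.08,-0.01,0,0,-0.06,1,0.16,0.166,-0.01,0,0,-0.128,1,0.2,0.22,-0.01,0,0,-0.2,1,0.23,0.28,-0.005,0,0,-0.23,1,0.266,0.331,0,0,0,-0.268,1,0.266,0.331,0,0,0,-0.268,1,0.266,0.331,0,0,0,-0.268,1,0.266,0.331,0,0,0,-0.268,1]'

```text
time: 4.35
tcp_pos: [685.6, -119.7, 117.5]
tool_rot: [-2.33, -2.104, 0.003]
wrist_force: [-0.1, 0.5, -2.0]
gripper_width: 62.4
grasp_force: 56.5
```

>>> apply_moves --moves '[0,0,0.06,0,0,0,1,0,0,0.1,0,0,0,1,0,0,0.12,0,0,0,1,0,0,0.13,0,0,0,1,0,0,0.13,0,0,0,1]'

```text
time: 4.85
tcp_pos: [686.6, -120.0, 53.8]
tool_rot: [-2.331, -2.106, 0.001]
wrist_force: [-0.5, -0.4, -0.9]
gripper_width: 62.7
grasp_force: 56.5
```

```bash
python3 - <<'E'
from h import *
plan([[(688,-120,51,1.47)]])
d=snapshot("side");crop(d,"s3.png",220,110,400,290,3.3)
E
```

```text
t 4.8 start [ 686.588 -119.98    53.789    1.469] F [-0.5 -0.4 -0.9] w 62.7
[0.0, 0.003, 0.006] az -0.0 rows~ 0.1
--
```

View pics/s3.png

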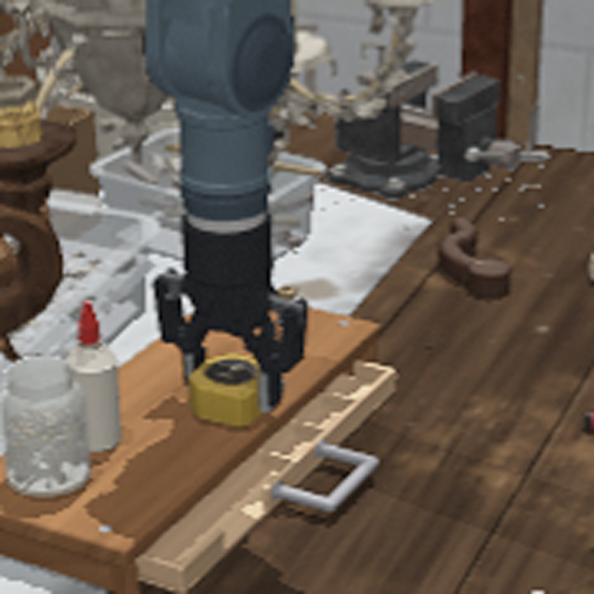

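>>> apply_moves --moves '[0,0,0.003,0,0,0,1,0,0,0.005,0,0,0,1,0,0,0.005,0,0,0,1,0,0,0.005,0,0,0,-1,0,0,0.005,0,0,0,-1,0,0,0.005,0,0,0,-1,0,0,0.005,0,0,0,-1,0,0,-0.06,0,0,0,-1,0,0,-0.16,0,0,0,-1,0,0,-0.16,0,0,0,-1]'

```text
time: 5.9
tcp_pos: [691.7, -121.1, 142.1]
tool_rot: [2.322, 2.099, 0.011]
wrist_force: [0.4, 0.2, 0.8]
gripper_width: 85.4
grasp_force: 0.0
```

>>> apply_moves --moves '[0.019,-0.245,0,0,0,0,-0.06,0.019,-0.245,0,0,0,0,-0.06,0.019,-0.245,0.03,0,0,0,-0.06,0.019,-0.245,0.1,0,0,0,-0.06,0.019,-0.245,0.16,0,0,0,-0.06,0.019,-0.245,0.16,0,0,0,-0.06]'

```text
time: 6.5
tcp_pos: [562.6, -97.1, 50.2]
tool_rot: [-2.326, -2.102, 0.006]
wrist_force: [-1.3, -0.3, -0.2]
gripper_width: 45.3
grasp_force: 0.0
```

```bash
python3 - <<'E'
from h import *
plan([[(566,-98,3,1.48)]])
d=snapshot("side");crop(d,"s4.png",250,150,410,290,4)
E
```

```text
t 6.5 start [562.637 -97.097  50.236   1.47 ] F [-1.3 -0.3 -0.2] w 45.3
[-0.001, 0.007, 0.094] az -0.007 rows~ 0.9
--
```

View pics/s4.png

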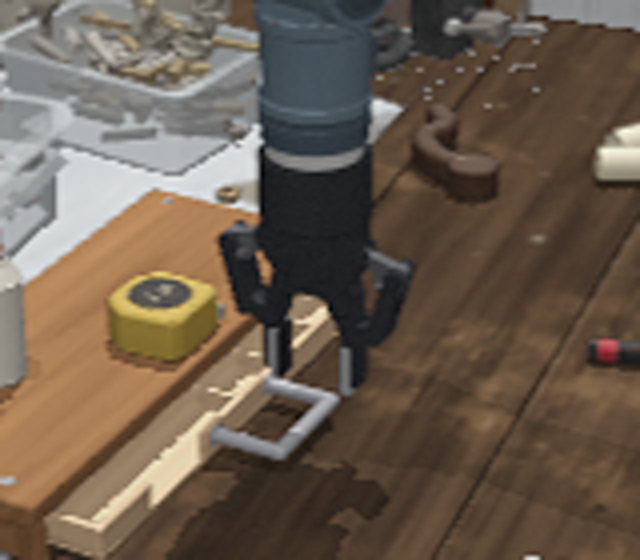

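>>> apply_moves --moves '[-0.001,0.006,0.05,0,0,-0.003,-0.06,-0.001,0.006,0.094,0,0,-0.003,-0.06,-0.001,0.006,0.094,0,0,-0.003,-0.06,-0.001,0.006,0.094,0,0,-0.003,1,-0.001,0.006,0.094,0,0,-0.003,1,-0.001,0.006,0.094,0,0,-0.003,1,-0.001,0.006,0.094,0,0,-0.003,1,-0.001,0.006,0.094,0,0,-0.003,1]' --force 70

```text
time: 7.35
tcp_pos: [570.6, -99.4, 8.7]
tool_rot: [2.324, 2.11, 0.002]
wrist_force: [-1.7, -0.6, 5.8]
gripper_width: 7.6
grasp_force: 68.7
```

```bash
python3 - <<'E'
from h import *
plan([[(442,-85.6,3.5,1.474)]])
E
```

```text
t 7.3 start [570.573 -99.374   8.733   1.474] F [-1.7 -0.6  5.8] w 7.6
[0.003, -0.259, 0.01] az 0.0 rows~ 2.6
--
```

>>> apply_moves --moves '[0,-0.02,0.002,0,0,0,1,0,-0.05,0.004,0,0,0,1,0,-0.08,0.004,0,0,0,1,0.001,-0.11,0.004,0,0,0,1,0.001,-0.14,0.004,0,0,0,1,0.002,-0.17,0.004,0,0,0,1,0.002,-0.2,0.004,0,0,0,1,0.002,-0.23,0.004,0,0,0,1,0.002,-0.258,0.004,0,0,0,1,0.002,-0.258,0.004,0,0,0,1]'

```text
time: 8.35
tcp_pos: [443.9, -86.7, 7.3]
tool_rot: [2.321, 2.107, 0.006]
wrist_force: [0.8, -0.6, 8.9]
gripper_width: 8.0
grasp_force: 69.3
```

```bash
python3 - <<'E'
from h import *
plan([[(442,-85.6,3.5,1.474)]])
d=snapshot("side");crop(d,"s5.png",220,150,420,300,3.9)
E
```

```text
t 8.3 start [443.879 -86.655   7.314   1.474] F [ 0.8 -0.6  8.9] w 8.0
[0.002, -0.004, 0.008] az 0.0 rows~ 0.1
--
```

View pics/s5.png

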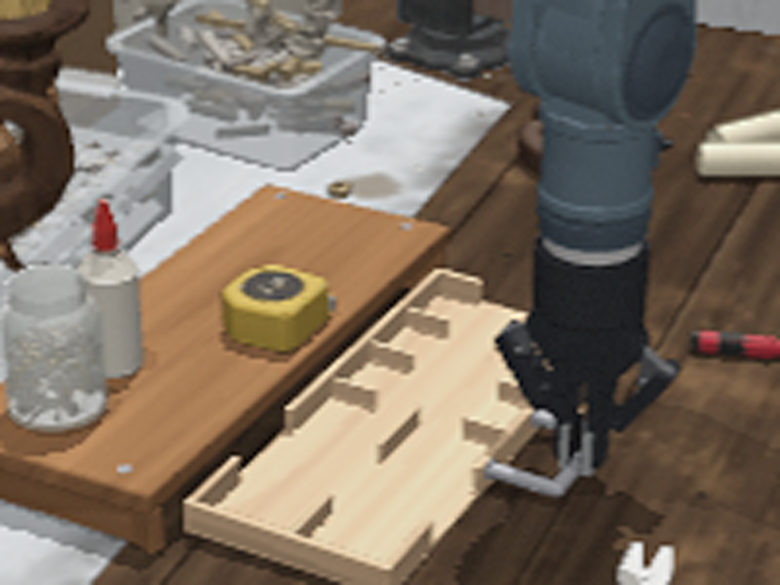

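```bash
python3 - <<'E'
from h import *
plan([[(443,-86,107,1.474)],[(372,-291,100,.2)]],start=(443,-86,7,1.474))
E
```

```text
[0.0, 0.0, -0.2] az -0.0 rows~ 2.0
--
[-0.422, -0.102, 0.014] az 0.811 rows~ 8.5
--
```

>>> apply_moves --moves '[0,0,0,0,0,0,-0.06,0,0,0,0,0,0,-0.06,0,0,0,0,0,0,-0.06,0,0,0,0,0,0,-0.06,0,0,-0.08,0,0,0,-0.06,0,0,-0.16,0,0,0,-0.06,0,0,-0.2,0,0,0,-0.06,0,0,-0.2,0,0,0,-0.06]'

```text
time: 9.2
tcp_pos: [443.5, -86.3, 107.7]
tool_rot: [2.322, 2.108, 0.005]
wrist_force: [0.4, 0.1, -0.4]
gripper_width: 45.4
grasp_force: 0.0
```

>>> apply_moves --moves '[-0.422,-0.102,0.014,0,0,0.811,-0.06,-0.422,-0.102,0.014,0,0,0.811,-0.06,-0.422,-0.102,0.014,0,0,0.811,-0.06,-0.422,-0.102,0.014,0,0,0.811,-0.06,-0.422,-0.102,0.014,0,0,0.811,-0.06,-0.422,-0.102,0.014,0,0,0.811,-0.06,-0.422,-0.102,0.014,0,0,0.811,-0.06,-0.422,-0.102,0.014,0,0,0.811,-0.06,-0.422,-0.102,0.014,0,0,0.811,-0.06,-0.422,-0.102,0.014,0,0,0.811,-0.06]'

```text
time: 10.2
tcp_pos: [369.1, -289.8, 96.4]
tool_rot: [-3.124, -0.314, 0.002]
wrist_force: [-1.1, -0.9, -0.2]
gripper_width: 45.6
grasp_force: 0.0
```

```bash
python3 - <<'E'
from h import *
plan([[(372,-291,100,.2)]])
print(sense()["q"])
d=snapshot("top");crop(d,"t2.png",155,150,455,355,2.6667)
E
```

```text
t 10.2 start [ 3.69114e+02 -2.89849e+02  9.63770e+01  2.01000e-01] F [-1.1 -0.9 -0.2] w 45.6
[0.005, 0.003, -0.007] az 0.0 rows~ 0.1
--
[-8.00973533e-01  2.60389651e-01 -4.51755400e-01  8.61171978e-01
 -3.01034622e-06  2.13997519e+00]
```

View pics/t2.png

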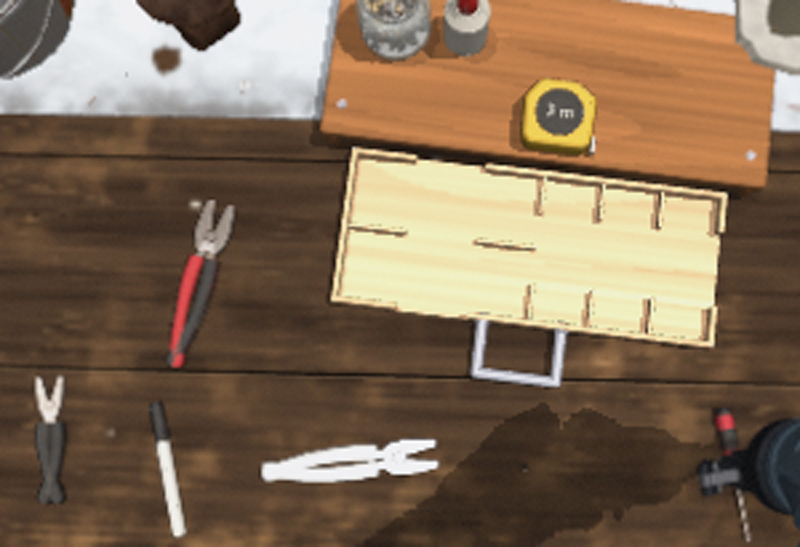

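```bash
python3 - <<'E'
from h import *
d=snapshot("top")
g=lambda x,y,z:ray(d,((x+.5)/2.66667-.5+155,(y+.5)/2.66667-.5+150),z)[:2]
fl,fr,br,bl=[g(*p,24) for p in((332,300),(714,346),(727,192),(353,149))]
print(np.round([fl,fr,br,bl]),[round(float(np.linalg.norm(a-b))) for a,b in((fl,fr),(fl,bl),(fr,br))])
o=(fl+fr+bl+br)/4;v=fl-fr;a=np.arctan2(-v[0],v[1]);print(o,a, "handle",g(476,378,15),g(558,384,15))
x=np.array([np.cos(a),np.sin(a)]);y=np.array([-x[1],x[0]])
for n,p in dict(long_1=(-36,87),short_1=(0,-151),short_2=(0,-93),short_3=(0,-35)).items():print(n,(o+p[0]*x+p[1]*y).round(1))
h=g(517,381,15);print("origin from handle",h+126*x)
E
```

```text
[[ 513.   92.]
 [ 477. -273.]
 [ 627. -287.]
 [ 661.   77.]] [367, 149, 150]
[569.33717458 -97.76804366] -0.09866449685844512 handle [442.43125787 -46.94488773] [ 438.37223451 -125.14572424]
long_1 [542.1  -7.6]
short_1 [ 554.5 -248. ]
short_2 [ 560.2 -190.3]
short_3 [ 565.9 -132.6]
origin from handle [565.79990724 -98.44838634]
```

>>> apply_moves --moves '[0,0,0.08,0,0,0,-0.06,0,0,0.15,0,0,0,-0.06,0,0,0.196,0,0,0,-0.06,0,0,0.196,0,0,0,-0.06,0,0,0.196,0,0,0,1,0,0,0.196,0,0,0,1,0,0,0.196,0,0,0,1,0,0,0.196,0,0,0,1,0,0,0.196,0,0,0,1]' --force 50

```text
time: 11.2
tcp_pos: [370.5, -291.0, 0.5]
tool_rot: [3.125, 0.316, 0.002]
wrist_force: [0.9, 0.6, 5.0]
gripper_width: 14.9
grasp_force: 50.2
```

>>> apply_moves --moves '[0,0,-0.06,0,0,0,1,0,0,-0.14,0,0,0,1,0,0,-0.22,0,0,0,1,0,0,-0.22,0,0,0,1,0,0,-0.22,0,0,0,1]'

```text
time: 11.7
tcp_pos: [370.5, -291.2, 110.5]
tool_rot: [3.124, 0.315, 0.002]
wrist_force: [0.4, -0.7, 0.1]
gripper_width: 15.0
grasp_force: 48.9
```

```bash
python3 - <<'E'
from h import *
plan([[(581,-134.2,100,-.099)],[(581,-134.2,20,-.099),(581,-134.2,7.5,-.099)]])
E
```

```text
t 11.7 start [ 3.70497e+02 -2.91196e+02  1.10524e+02  2.01000e-01] F [ 0.4 -0.7  0.1] w 15.0
[0.475, -0.224, 0.021] az 0.191 rows~ 5.3
--
[0.0, -0.0, 0.16] az -0.0 rows~ 1.6
[0.0, -0.0, 0.185] az -0.0 rows~ 1.8
--
```

>>> apply_moves --moves '[0.24,-0.11,0.01,0,0,0.1,1,0.32,-0.15,0.01,0,0,0.13,1,0.4,-0.19,0.015,0,0,0.16,1,0.475,-0.224,0.02,0,0,0.191,1,0.475,-0.224,0.02,0,0,0.191,1,0.475,-0.224,0.02,0,0,0.191,1,0.475,-0.224,0.02,0,0,0.191,1,0.475,-0.224,0.02,0,0,0.191,1,0.475,-0.224,0.02,0,0,0.191,1]'

```text
time: 12.6
tcp_pos: [578.5, -134.0, 98.6]
tool_rot: [-3.137, 0.158, 0.004]
wrist_force: [0.2, 0.3, -0.8]
gripper_width: 14.8
grasp_force: 48.9
```

>>> apply_moves --moves '[0,0,0.06,0,0,0,1,0,0,0.12,0,0,0,1,0,0,0.12,0,0,0,1]'

```text
time: 12.9
tcp_pos: [575.4, -133.3, 35.8]
tool_rot: [-3.135, 0.159, 0.014]
wrist_force: [-0.0, 0.6, -0.9]
gripper_width: 14.8
grasp_force: 48.9
```

```bash
python3 - <<'E'
from h import *
plan([[(581,-134.2,7.5,-.099)]])
d=snapshot("side");crop(d,"s6.png",240,150,400,290,4.2)
E
```

```text
t 12.9 start [ 5.75362e+02 -1.33301e+02  3.57910e+01 -1.01000e-01] F [-0.   0.6 -0.9] w 14.8
[0.011, 0.001, 0.057] az -0.002 rows~ 0.6
--
```

View pics/s6.png

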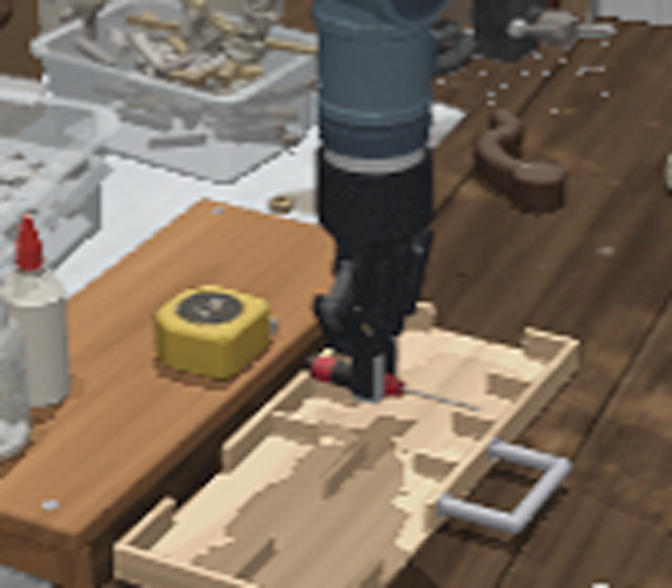

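```bash
python3 - <<'E'
from h import *
d=snapshot("side");t=np.array(sense()["tcp_pos"]);print(t)
a=-.1
for p in((312,366),(478,408)):
    w=ray(d,(240+p[0]/4.2,150+p[1]/4.2),t[2]+8);v=(w-t)[:2];print(w.round(),(v@[np.cos(a),np.sin(a)]).round(1))
E
```

```text
[ 578.76689028 -134.0609       39.66069913]
[ 617. -131.   48.] 37.8
[ 496. -120.   48.] -83.4
```

>>> apply_moves --moves '[0.01,0,0.01,0,0,0,1,0.01,0,0.025,0,0,0,1,0.01,0,0.04,0,0,0,1,0.01,0,0.055,0,0,0,1,0.01,0,0.063,0,0,0,1,0.01,0,0.063,0,0,0,1,0.01,0,0.063,0,0,0,1]'

```text
time: 13.7
tcp_pos: [585.2, -133.9, 8.1]
tool_rot: [-3.138, 0.156, 0.001]
wrist_force: [-0.3, -0.2, 0.3]
gripper_width: 14.6
grasp_force: 48.9
```

```bash
python3 - <<'E'
from h import *
plan([[(584,-134.2,7.5,-.099)]])
d=snapshot("side");crop(d,"s7.png",270,190,390,280,6)
E
```

```text
t 13.7 start [ 5.85164e+02 -1.33929e+02  8.14300e+00 -9.90000e-02] F [-0.3 -0.2  0.3] w 14.6
[-0.002, 0.001, 0.001] az -0.0 rows~ 0.0
--
```

View pics/s7.png

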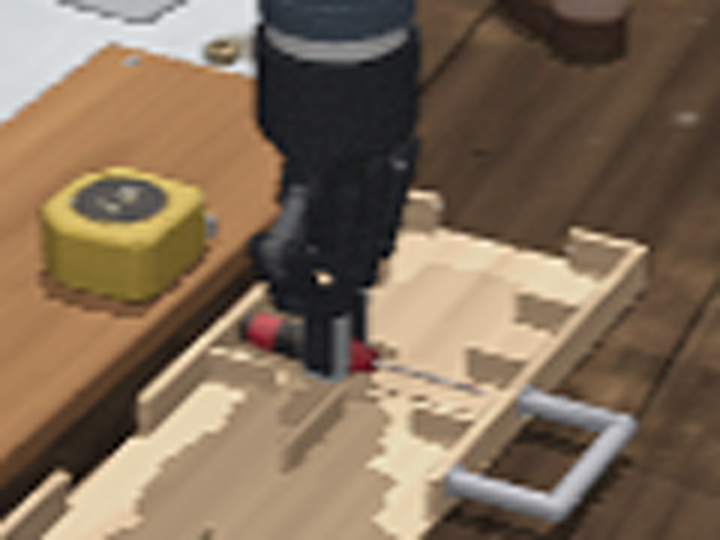

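```bash
python3 - <<'E'
from h import *
plan([[(584,-134,125,-.099)],[(470,50,130,1.2)],[(350,244,120,2.5)],[(350,244,80,3.368)]],start=(584,-134,6,-.099))
E
```

```text
[0.0, -0.0, -0.238] az -0.0 rows~ 2.4
--
[-0.263, -0.344, -0.01] az -0.827 rows~ 8.7
--
[0.275, -0.364, 0.02] az -0.828 rows~ 8.7
--
[0.0, 0.0, 0.08] az -0.553 rows~ 5.8
--
```

>>> apply_moves --moves '[0,0,0.005,0,0,0,1,0,0,0.005,0,0,0,0.15,0,0,0.005,0,0,0,0.15,0,0,0.005,0,0,0,0.15,0,0,-0.03,0,0,0,0.15,0,0,-0.08,0,0,0,0.15,0,0,-0.16,0,0,0,0.15,0,0,-0.234,0,0,0,0.15,0,0,-0.234,0,0,0,0.15]'

```text
time: 14.65
tcp_pos: [589.4, -135.4, 131.6]
tool_rot: [3.135, -0.156, 0.017]
wrist_force: [0.9, -0.6, 0.3]
gripper_width: 35.9
grasp_force: 0.0
```

>>> apply_moves --moves '[-0.263,-0.344,-0.01,0,0,-0.827,0.06,-0.263,-0.344,-0.01,0,0,-0.827,0.06,-0.263,-0.344,-0.01,0,0,-0.827,0.06,-0.263,-0.344,-0.01,0,0,-0.827,0.06,-0.263,-0.344,-0.01,0,0,-0.827,0.06,-0.263,-0.344,-0.01,0,0,-0.827,0.06,-0.263,-0.344,-0.01,0,0,-0.827,0.06,-0.263,-0.344,-0.01,0,0,-0.827,0.06,-0.263,-0.344,-0.01,0,0,-0.827,0.06,-0.263,-0.344,-0.01,0,0,-0.827,0.06]'

```text
time: 15.65
tcp_pos: [471.1, 50.2, 129.8]
tool_rot: [-2.593, -1.773, 0.001]
wrist_force: [0.1, 0.1, 0.2]
gripper_width: 40.2
grasp_force: 0.0
```

>>> apply_moves --moves '[0.275,-0.364,0.02,0,0,-0.828,0.06,0.275,-0.364,0.02,0,0,-0.828,0.06,0.275,-0.364,0.02,0,0,-0.828,0.06,0.275,-0.364,0.02,0,0,-0.828,0.06,0.275,-0.364,0.02,0,0,-0.828,0.06,0.275,-0.364,0.02,0,0,-0.828,0.06,0.275,-0.364,0.02,0,0,-0.828,0.06,0.275,-0.364,0.02,0,0,-0.828,0.06,0.275,-0.364,0.02,0,0,-0.828,0.06,0.275,-0.364,0.02,0,0,-0.828,0.06]'

```text
time: 16.65
tcp_pos: [351.6, 244.2, 120.0]
tool_rot: [-0.993, -2.98, 0.0]
wrist_force: [0.0, -0.1, -1.0]
gripper_width: 40.4
grasp_force: 0.0
```

>>> apply_moves --moves '[0,0,0,0,0,-0.553,0.06,0,0,0,0,0,-0.553,0.06,0,0,0,0,0,-0.553,0.06,0,0,0,0,0,-0.553,0.06,0,0,0,0,0,-0.553,0.06,0,0,0,0,0,-0.553,0.06,0,0,0,0,0,-0.553,0.06]'

```text
time: 17.35
tcp_pos: [351.7, 244.2, 120.1]
tool_rot: [0.35, -3.122, 0.0]
wrist_force: [1.5, 0.0, -0.2]
gripper_width: 39.9
grasp_force: 0.0
```

```bash
python3 - <<'E'
from h import *
plan([[(350,244,2,3.368)]])
d=snapshot("top");a=cv2.resize(d["image"][150:350,155:405,::-1],None,fx=2.6667,fy=2.6667,interpolation=cv2.INTER_CUBIC)
cv2.imwrite("pics/t3.png",a)
E
```

```text
t 17.4 start [351.747 244.205 120.086  -2.918] F [ 1.5  0.  -0.2] w 39.9
[0.003, 0.0, 0.236] az -4.002 rows~ 41.9
--
```

View pics/t3.png

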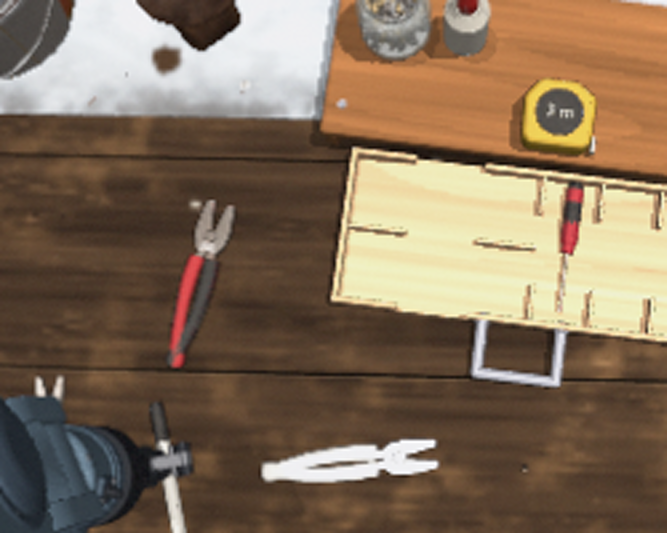

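>>> apply_moves --moves '[0,0,0.1,0,0,0,0.06,0,0,0.19,0,0,0,0.06,0,0,0.236,0,0,0,0.06,0,0,0.236,0,0,0,0.06,0,0,0.236,0,0,0,1,0,0,0.236,0,0,0,1,0,0,0.236,0,0,0,1,0,0,0.236,0,0,0,1,0,0,0.236,0,0,0,1]'

```text
time: 18.3
tcp_pos: [352.1, 244.5, 2.6]
tool_rot: [-0.355, 3.121, 0.0]
wrist_force: [-0.4, 0.1, 1.7]
gripper_width: 11.5
grasp_force: 48.9
```

>>> apply_moves --moves '[0,0,-0.06,0,0,0,1,0,0,-0.14,0,0,0,1,0,0,-0.2,0,0,0,1,0,0,-0.24,0,0,0,1,0,0,-0.24,0,0,0,1,0,0,-0.24,0,0,0,1]'

```text
time: 18.9
tcp_pos: [352.1, 244.4, 122.4]
tool_rot: [-0.356, 3.12, 0.0]
wrist_force: [-0.1, -0.3, -0.2]
gripper_width: 11.6
grasp_force: 48.9
```

```bash
cat >>h.py <<'E'
def ends(d,ref,box,z,thr=40,name=None):
    """longest-axis ends of what differs from ref in box, projected at height z"""
    m=(np.abs(d["image"].astype(int)-ref.astype(int)).max(2)>thr).astype(np.uint8)
    return m
def blob(d,mask,z):
    c=max(cv2.findContours(mask,cv2.RETR_EXTERNAL,cv2.CHAIN_APPROX_NONE)[0],key=cv2.contourArea)
    w=np.array([ray(d,p,z)[:2] for p in c[:,0].astype(float)],np.float32)
    r=cv2.minAreaRect(w);b=cv2.boxPoints(r)
    e=[b[1]-b[0],b[2]-b[1]];L=max(e,key=np.linalg.norm)
    a=np.arctan2(L[1],L[0]);a=(a+np.pi/2)%np.pi-np.pi/2
    return np.round(r[0],1),np.round(sorted(r[1]),1),round(float(a),3),len(c)
E
python3 - <<'E'
from h import *
plan([])
d=snapshot("top");im=d["image"]
h=cv2.cvtColor(im,cv2.COLOR_RGB2HSV)
# driver red in tray, clamp red on bench
red=cv2.inRange(h,(0,150,90),(8,255,255))|cv2.inRange(h,(172,150,90),(180,255,255))
m=np.zeros_like(red);m[200:270,350:390]=red[200:270,350:390];ys,xs=np.nonzero(m);print("driver red rows",ys.min(),ys.max(),xs.min(),xs.max())
g=ray(d,(xs[ys==ys.min()].mean(),ys.min()-.5),14);o=np.array([568,-98]);a=-.099
print("driver end tray x",(g[:2]-o)@[np.cos(a),np.sin(a)],(g[:2]-o)@[-np.sin(a),np.cos(a)])
# side camera: tool held
E
```

```text
t 18.9 start [352.051 244.449 122.355  -2.915] F [-0.1 -0.3 -0.2] w 11.6
driver red rows 221 244 366 372
driver end tray x 64.04441480862879 -35.128093137408094
```

```bash
python3 - <<'E'
from h import *
c=3.368-2*np.pi
plan([[(470,20,115,3.2-2*np.pi)],[(560.5,-190.7,100,3.043-2*np.pi)],[(560.5,-190.7,35,3.043-2*np.pi)]],start=(352,244.4,122.4,-2.915))
E
```

```text
[-0.129, -0.49, 0.015] az 0.107 rows~ 5.1
--
[-0.156, -0.431, 0.03] az 0.1 rows~ 4.6
--
[0.0, 0.0, 0.13] az -0.0 rows~ 1.3
--
```

>>> apply_moves --moves '[-0.129,-0.49,0.015,0,0,0.107,1,-0.129,-0.49,0.015,0,0,0.107,1,-0.129,-0.49,0.015,0,0,0.107,1,-0.129,-0.49,0.015,0,0,0.107,1,-0.129,-0.49,0.015,0,0,0.107,1,-0.129,-0.49,0.015,0,0,0.107,1,-0.129,-0.49,0.015,0,0,0.107,1,-0.129,-0.49,0.015,0,0,0.107,1]'

```text
time: 19.75
tcp_pos: [468.1, 21.0, 113.6]
tool_rot: [0.094, -3.137, -0.001]
wrist_force: [0.1, 1.1, 0.1]
gripper_width: 11.5
grasp_force: 49.0
```

>>> apply_moves --moves '[-0.156,-0.431,0.03,0,0,0.1,1,-0.156,-0.431,0.03,0,0,0.1,1,-0.156,-0.431,0.03,0,0,0.1,1,-0.156,-0.431,0.03,0,0,0.1,1,-0.156,-0.431,0.03,0,0,0.1,1,-0.156,-0.431,0.03,0,0,0.1,1,-0.156,-0.431,0.03,0,0,0.1,1,-0.156,-0.431,0.03,0,0,0.1,1]'

```text
time: 20.55
tcp_pos: [559.6, -187.9, 99.4]
tool_rot: [-0.15, -3.136, -0.002]
wrist_force: [-0.3, -0.9, -0.5]
gripper_width: 11.6
grasp_force: 49.1
```

>>> apply_moves --moves '[0,0,0.07,0,0,0,1,0,0,0.13,0,0,0,1,0,0,0.13,0,0,0,1,0,0,0.13,0,0,0,1]'

```text
time: 20.95
tcp_pos: [559.5, -188.7, 35.0]
tool_rot: [-0.151, -3.136, -0.001]
wrist_force: [0.8, -0.1, 0.2]
gripper_width: 11.4
grasp_force: 49.1
```

```bash
python3 - <<'E'
from h import *
plan([[(560.5,-190.7,8,3.043-2*np.pi)]])
d=snapshot("side");im=d["image"]
t=np.array(sense()["tcp_pos"])
# sample along expected pen axis: project expected pen ends
a=-.1;ax=np.array([np.cos(a),np.sin(a),0])
for s in np.arange(-80,81,5):
    p=proj(d,t+[0,0,4]+ax*s);print(s,p.round().astype(int),im[int(round(p[1])),int(round(p[0]))],end=" | ")
cv2.imwrite("pics/s8.png",cv2.resize(im[180:290,260:400,::-1],None,fx=5,fy=5,interpolation=cv2.INTER_CUBIC))
E
```

```text
t 20.9 start [ 559.544 -188.679   34.956    3.045] F [ 0.8 -0.1  0.2] w 11.4
[-0.002, -0.004, 0.054] az 4.002 rows~ 41.9
--
-80 [366 240] [213 186 153] | -75 [364 240] [218 190 157] | -70 [363 239] [201 175 145] | -65 [361 239] [146 144 138] | -60 [360 238] [192 189 182] | -55 [358 238] [186 184 177] | -50 [356 238] [168 165 158] | -45 [355 237] [188 185 178] | -40 [353 237] [163 159 153] | -35 [351 236] [180 177 170] | -30 [350 236] [172 169 161] | -25 [348 236] [154 152 145] | -20 [347 235] [172 168 162] | -15 [345 235] [150 147 141] | -10 [343 234] [101 101 101] | -5 [342 234] [100 102 102] | 0 [340 234] [23 25 26] | 5 [339 233] [33 33 35] | 10 [337 233] [21 25 27] | 15 [336 232] [130 129 123] | 20 [334 232] [179 175 169] | 25 [333 232] [162 158 152] | 30 [331 231] [50 50 49] | 35 [329 231] [41 41 40] | 40 [328 230] [52 50 49] | 45 [326 230] [45 46 46] | 50 [325 230] [41 42 40] | 55 [323 229] [47 47 48] | 60 [322 229] [42 41 43] | 65 [320 229] [35 29 24] | 70 [319 228] [39 31 25] | 75 [317 228] [67 47 31] | 80 [316 227] [85 59 40] |
```

>>> apply_moves --moves '[-0.002,-0.004,0.02,0,0,0,1,-0.002,-0.004,0.04,0,0,0,1,-0.002,-0.004,0.056,0,0,0,1,-0.002,-0.004,0.056,0,0,0,1,-0.002,-0.004,0.056,0,0,0,0.25,-0.002,-0.004,0.056,0,0,0,0.25,-0.002,-0.004,0.02,0,0,0,0.25,-0.002,-0.004,-0.06,0,0,0,0.25,-0.002,-0.004,-0.16,0,0,0,0.25,-0.002,-0.004,-0.18,0,0,0,0.25]'

```text
time: 22.0
tcp_pos: [564.6, -194.0, 130.6]
tool_rot: [0.153, 3.129, -0.006]
wrist_force: [0.4, -1.1, 1.0]
gripper_width: 31.9
grasp_force: 0.0
```

```bash
python3 - <<'E'
from h import *
plan([[(470,50,130,3.1)],[(374.5,360,100,3.226)]],start=(559.5,-190.5,125,3.043))
plan([])
ref=cv2.imread("pics/top0.png")[:,:,::-1]
d=snapshot("top");D=np.abs(d["image"].astype(int)-ref).max(2)
for n,(x0,y0,x1,y1) in dict(snips=(155,280,195,345),clamp=(205,215,260,295)).items():print(n,(D[y0:y1,x0:x1]>30).sum())
h=cv2.cvtColor(d["image"],cv2.COLOR_RGB2HSV)
# pen white inside tray: saturation low bright
m=np.zeros(h.shape[:2],np.uint8);m[195:285,360:425]=cv2.inRange(h,(0,0,0),(180,60,255))[195:285,360:425]
print(blob(d,cv2.morphologyEx(m,cv2.MORPH_CLOSE,np.ones((3,3))),12))
E
```

```text
[0.225, 0.461, -0.01] az -0.036 rows~ 5.1
--
[0.217, 0.612, 0.06] az -0.08 rows~ 6.5
--
t 22.0 start [ 564.562 -194.003  130.617    3.044] F [ 0.4 -1.1  1. ] w 31.9
snips 69
clamp 0
(array([ 563.2, -147.9]), array([ 66.8, 205.3]), -0.424, 247)
```

```bash
python3 - <<'E'
from h import *
ref=cv2.imread("pics/top0.png")[:,:,::-1]
d=snapshot("top");D=np.abs(d["image"].astype(int)-ref).max(2)
ys,xs=np.nonzero(D[200:360,100:260]>30);print(len(ys),ys.min()+200,ys.max()+200,xs.min()+100,xs.max()+100)
d0=dict(d,image=np.ascontiguousarray(ref))
for dd in(d0,d):
    im=dd["image"].astype(int);s=((im[:,:,0]-im[:,:,2])<14).astype(np.uint8)
    m=np.zeros_like(s);m[265:352,130:208]=s[265:352,130:208];m=cv2.morphologyEx(m,cv2.MORPH_CLOSE,np.ones((5,5)))
    print(blob(dd,m,7))
    c=max(cv2.findContours(m,cv2.RETR_EXTERNAL,cv2.CHAIN_APPROX_NONE)[0],key=cv2.contourArea);print(cv2.boundingRect(c))
E
```

```text
1407 301 359 169 259
(array([357.9, 358.1]), array([28.5, 86.2]), 0.064, 82)
(168, 304, 12, 35)
(array([357.9, 358.1]), array([28.5, 86.2]), 0.064, 82)
(168, 304, 12, 35)
```

>>> apply_moves --moves '[0.225,0.461,0,0,0,-0.036,-0.4,0.225,0.461,0,0,0,-0.036,-0.4,0.225,0.461,0,0,0,-0.036,-0.4,0.225,0.461,0,0,0,-0.036,-0.4,0.225,0.461,0,0,0,-0.036,-0.4,0.225,0.461,0,0,0,-0.036,-0.4,0.225,0.461,0,0,0,-0.036,-0.4,0.225,0.461,0,0,0,-0.036,-0.4]'

```text
time: 22.9
tcp_pos: [471.7, 47.3, 123.8]
tool_rot: [-0.066, -3.14, 0.001]
wrist_force: [0.5, 0.3, -0.7]
gripper_width: 59.7
grasp_force: 0.0
```

>>> apply_moves --moves '[0.217,0.612,0.06,0,0,-0.08,-0.4,0.217,0.612,0.06,0,0,-0.08,-0.4,0.217,0.612,0.06,0,0,-0.08,-0.4,0.217,0.612,0.06,0,0,-0.08,-0.4,0.217,0.612,0.06,0,0,-0.08,-0.4,0.217,0.612,0.06,0,0,-0.08,-0.4,0.217,0.612,0.06,0,0,-0.08,-0.4,0.217,0.612,0.06,0,0,-0.08,-0.4,0.217,0.612,0.06,0,0,-0.08,-0.4]'

```text
time: 23.8
tcp_pos: [377.1, 357.5, 94.1]
tool_rot: [0.131, -3.139, 0.002]
wrist_force: [0.5, -0.8, -0.5]
gripper_width: 59.7
grasp_force: 0.0
```

```bash
python3 - <<'E'
from h import *
plan([[(374.5,360,2,3.226-2*np.pi)]])
d=snapshot("side");im=d["image"]
cv2.imwrite("pics/s9.png",cv2.resize(im[300:420,270:400,::-1],None,fx=5,fy=5,interpolation=cv2.INTER_CUBIC))
for p in((434,365,7),(315,355,7),(374.5,360,7)):print(proj(d,p).round())
d=snapshot("top")["image"].astype(int);ref=cv2.imread("pics/top0.png")[:,:,::-1];D=np.abs(d-ref).max(2)
print("clamp",(D[215:295,205:260]>30).sum())
E
```

```text
t 23.8 start [377.138 357.465  94.114  -3.058] F [ 0.5 -0.8 -0.5] w 59.7
[0.005, 0.005, 0.184] az -0.001 rows~ 1.8
--
[304. 384.]
[362. 396.]
[333. 390.]
clamp 0
```

>>> apply_moves --moves '[0.004,-0.005,0.08,0,0,0,-0.4,0.004,0.004,0.15,0,0,0,-0.4,0.004,0.004,0.185,0,0,0,-0.4,0.004,0.004,0.185,0,0,0,-0.4,0.004,0.004,0.185,0,0,0,1,0.004,0.004,0.185,0,0,0,1,0.004,0.004,0.185,0,0,0,1,0.004,0.004,0.185,0,0,0,1,0.004,0.004,0.185,0,0,0,1,0.004,0.004,0.185,0,0,0,1]' --force 50

```text
time: 24.9
tcp_pos: [375.6, 360.5, 4.1]
tool_rot: [-0.132, 3.135, 0.001]
wrist_force: [-0.2, -2.0, 7.1]
gripper_width: 25.9
grasp_force: 49.7
```

>>> apply_moves --moves '[0,0,-0.06,0,0,0,1,0,0,-0.14,0,0,0,1,0,0,-0.2,0,0,0,1,0,0,-0.24,0,0,0,1,0,0,-0.24,0,0,0,1,0,0,-0.24,0,0,0,1]'

```text
time: 25.5
tcp_pos: [374.1, 360.2, 122.3]
tool_rot: [-0.132, 3.138, 0.001]
wrist_force: [0.3, 0.2, -1.3]
gripper_width: 25.6
grasp_force: 49.9
```

```bash
python3 - <<'E'
from h import *
x,y=568-14.9,-98-150.2
plan([[(500,30,118,3.1-2*np.pi)],[(x,y,100,3.043-2*np.pi)],[(x,y,35,3.043-2*np.pi)]])
d=snapshot("side");im=d["image"];t=np.array(sense()["tcp_pos"]);a=.084;ax=np.array([np.cos(a),np.sin(a),0])
for s in np.arange(-80,81,5):
    p=proj(d,t+[0,0,5]+ax*s);print(s,im[int(round(p[1])),int(round(p[0]))],end=" | ")
E
```

```text
t 25.5 start [374.121 360.176 122.311  -3.057] F [ 0.3  0.2 -1.3] w 25.6
[-0.195, -0.679, 0.009] az 0.08 rows~ 7.1
--
[-0.129, -0.552, 0.036] az 0.036 rows~ 5.7
--
[0.0, 0.0, 0.13] az -0.0 rows~ 1.3
--
-80 [99 78 58] | -75 [96 74 55] | -70 [100  79  60] | -65 [130 103  75] | -60 [54 53 52] | -55 [96 92 88] | -50 [94 91 86] | -45 [86 83 78] | -40 [67 65 62] | -35 [87 82 77] | -30 [81 77 75] | -25 [84 81 77] | -20 [83 81 77] | -15 [64 63 59] | -10 [50 48 45] | -5 [117 117 117] | 0 [59 60 60] | 5 [35 37 38] | 10 [33 34 37] | 15 [88 89 88] | 20 [179 169 161] | 25 [209 204 198] | 30 [199 192 183] | 35 [160 151 142] | 40 [201 193 185] | 45 [115  98  92] | 50 [183  85  86] | 55 [188  90  90] | 60 [200  91  92] | 65 [190  83  84] | 70 [199  90  89] | 75 [170  66  70] | 80 [156  61  63] |
```

>>> apply_moves --moves '[-0.195,-0.679,0.01,0,0,0.08,1,-0.195,-0.679,0.01,0,0,0.08,1,-0.195,-0.679,0.01,0,0,0.08,1,-0.195,-0.679,0.01,0,0,0.08,1,-0.195,-0.679,0.01,0,0,0.08,1,-0.195,-0.679,0.01,0,0,0.08,1,-0.195,-0.679,0.01,0,0,0.08,1,-0.195,-0.679,0.01,0,0,0.08,1,-0.195,-0.679,0.01,0,0,0.08,1,-0.195,-0.679,0.01,0,0,0.08,1]'

```text
time: 26.55
tcp_pos: [498.1, 30.7, 116.0]
tool_rot: [-0.064, -3.138, -0.001]
wrist_force: [-0.3, -0.1, -1.6]
gripper_width: 26.0
grasp_force: 50.0
```

>>> apply_moves --moves '[-0.129,-0.552,0.036,0,0,0.036,1,-0.129,-0.552,0.036,0,0,0.036,1,-0.129,-0.552,0.036,0,0,0.036,1,-0.129,-0.552,0.036,0,0,0.036,1,-0.129,-0.552,0.036,0,0,0.036,1,-0.129,-0.552,0.036,0,0,0.036,1,-0.129,-0.552,0.036,0,0,0.036,1,-0.129,-0.552,0.036,0,0,0.036,1,-0.129,-0.552,0.036,0,0,0.036,1]'

```text
time: 27.45
tcp_pos: [552.3, -246.0, 98.8]
tool_rot: [-0.15, -3.136, -0.002]
wrist_force: [-0.6, -0.3, -1.2]
gripper_width: 26.0
grasp_force: 50.1
```

>>> apply_moves --moves '[0,0,0.07,0,0,0,1,0,0,0.13,0,0,0,1,0,0,0.13,0,0,0,1,0,0,0.13,0,0,0,1]'

```text
time: 27.85
tcp_pos: [552.1, -246.6, 34.4]
tool_rot: [-0.15, -3.136, -0.002]
wrist_force: [0.6, 0.0, -1.2]
gripper_width: 25.9
grasp_force: 50.1
```

```bash
python3 - <<'E'
from h import *
x,y=568-14.9,-98-150.2
plan([[(x,y,8,3.043)]])
d=snapshot("side");im=d["image"];t=np.array(sense()["tcp_pos"]);a=-.099;ax=np.array([np.cos(a),np.sin(a),0]);ay=np.array([-ax[1],ax[0],0])
for o in(0,8):
  for s in np.arange(-80,81,5):
    p=proj(d,t+[0,0,5]+ax*s+ay*o);print(s,im[int(round(p[1])),int(round(p[0]))],end=" | ")
  print()
E
```

```text
t 27.9 start [ 552.051 -246.598   34.376    3.046] F [ 0.6  0.  -1.2] w 25.9
[-0.002, -0.003, 0.053] az 0.002 rows~ 0.5
--
-80 [201 173 142] | -75 [145 122  97] | -70 [231 203 168] | -65 [101  86  69] | -60 [71 67 64] | -55 [89 85 82] | -50 [81 78 74] | -45 [82 78 74] | -40 [69 66 63] | -35 [88 84 78] | -30 [86 83 77] | -25 [69 65 63] | -20 [52 50 47] | -15 [48 47 44] | -10 [45 45 41] | -5 [101 102 102] | 0 [97 98 98] | 5 [26 30 32] | 10 [29 31 33] | 15 [37 39 42] | 20 [194 187 180] | 25 [199 191 184] | 30 [170 162 153] | 35 [167 157 149] | 40 [131 124 117] | 45 [145 138 131] | 50 [120 107  95] | 55 [144 122  99] | 60 [210 200 176] | 65 [87 61 39] | 70 [100  70  46] | 75 [78 54 35] | 80 [78 54 35] | 
-80 [169 144 115] | -75 [135 114  90] | -70 [87 72 57] | -65 [21 23 25] | -60 [35 35 33] | -55 [68 66 65] | -50 [34 33 34] | -45 [44 42 42] | -40 [36 35 34] | -35 [30 30 31] | -30 [49 47 46] | -25 [33 33 33] | -20 [34 32 33] | -15 [40 38 39] | -10 [58 57 56] | -5 [ 98 100 100] | 0 [26 28 33] | 5 [30 31 35] | 10 [39 41 44] | 15 [67 63 61] | 20 [167 160 153] | 25 [160 153 146] | 30 [131 125 118] | 35 [212 205 195] | 40 [215 207 198] | 45 [198 190 182] | 50 [189 181 171] | 55 [195 186 177] | 60 [219 196 164] | 65 [100  71  49] | 70 [97 69 45] | 75 [84 59 38] | 80 [79 57 37] |
```

>>> apply_moves --moves '[-0.008,-0.003,0.02,0,0,0,1,-0.008,-0.003,0.04,0,0,0,1,-0.008,-0.003,0.052,0,0,0,1,-0.008,-0.003,0.054,0,0,0,1,-0.008,-0.003,0.054,0,0,0,0,-0.008,-0.003,0.054,0,0,0,0,-0.008,-0.003,0.02,0,0,0,0,-0.008,-0.003,-0.06,0,0,0,0,-0.008,-0.003,-0.16,0,0,0,0,-0.008,-0.003,-0.18,0,0,0,0]'

```text
time: 28.9
tcp_pos: [559.8, -252.4, 130.2]
tool_rot: [0.154, 3.129, -0.007]
wrist_force: [1.2, -0.4, 0.8]
gripper_width: 42.6
grasp_force: 0.0
```

```bash
python3 - <<'E'
from h import *
plan([[(520,0,125,3.0)],[(528.5,226.5,100,2.95)]],start=(556,-248.5,125,3.044))
plan([])
d=snapshot("top");ref=cv2.imread("pics/top0.png")[:,:,::-1];D=np.abs(d["image"].astype(int)-ref).max(2)
print("clamp",(D[215:295,205:260]>30).sum())
E
```

```text
[0.12, 0.488, -0.0] az 0.028 rows~ 5.0
--
[0.047, 0.451, 0.05] az 0.032 rows~ 4.6
--
t 28.9 start [ 559.786 -252.36   130.228    3.044] F [ 1.2 -0.4  0.8] w 42.6
clamp 0
```

>>> apply_moves --moves '[0.12,0.488,0,0,0,0.028,-0.5,0.12,0.488,0,0,0,0.028,-0.5,0.12,0.488,0,0,0,0.028,-0.5,0.12,0.488,0,0,0,0.028,-0.5,0.12,0.488,0,0,0,0.028,-0.5,0.12,0.488,0,0,0,0.028,-0.5,0.12,0.488,0,0,0,0.028,-0.5,0.12,0.488,0,0,0,0.028,-0.5]'

```text
time: 29.75
tcp_pos: [520.6, -2.6, 123.5]
tool_rot: [-0.224, -3.133, 0.001]
wrist_force: [1.1, -1.6, -0.0]
gripper_width: 64.0
grasp_force: 0.0
```

>>> apply_moves --moves '[0.047,0.451,0.05,0,0,0.032,-0.5,0.047,0.451,0.05,0,0,0.032,-0.5,0.047,0.451,0.05,0,0,0.032,-0.5,0.047,0.451,0.05,0,0,0.032,-0.5,0.047,0.451,0.05,0,0,0.032,-0.5,0.047,0.451,0.05,0,0,0.032,-0.5,0.047,0.451,0.05,0,0,0.032,-0.5,0.047,0.451,0.05,0,0,0.032,-0.5,0.047,0.451,0.05,0,0,0.032,-0.5]'

```text
time: 30.65
tcp_pos: [529.8, 223.1, 99.3]
tool_rot: [0.306, 3.127, -0.001]
wrist_force: [-0.0, 0.4, -0.2]
gripper_width: 63.9
grasp_force: 0.0
```

```bash
python3 - <<'E'
from h import *
plan([[(528.5,226.5,3,2.95)]])
d=snapshot("side");im=d["image"];a=-.19
h=cv2.cvtColor(im,cv2.COLOR_RGB2HSV);red=cv2.inRange(h,(0,130,70),(8,255,255))|cv2.inRange(h,(172,130,70),(180,255,255))
ref=cv2.imread("pics/side0.png")[:,:,::-1]
for p in((609,211,7),(448,242,7)):
    q=proj(d,p).round().astype(int);print(q)
D=np.abs(im.astype(int)-ref).max(2);print("handle chg",(D[325:350,285:325]>40).sum(), (red[320:352,260:330]>0).sum())
h0=cv2.cvtColor(np.ascontiguousarray(ref),cv2.COLOR_RGB2HSV);r0=cv2.inRange(h0,(0,130,70),(8,255,255))|cv2.inRange(h0,(172,130,70),(180,255,255))
for r in(r0,red):
    ys,xs=np.nonzero(r[310:360,250:340]);print(len(ys),xs.min()+250,xs.max()+250,ys.min()+310,ys.max()+310)
E
```

```text
t 30.6 start [529.768 223.073  99.31    2.947] F [-0.   0.4 -0.2] w 63.9
[0.004, 0.006, 0.193] az -0.002 rows~ 1.9
--
[262 320]
[321 345]
handle chg 59 198
203 279 322 327 345
198 279 322 327 345
```

>>> apply_moves --moves '[0.003,0.004,0.08,0,0,0,-0.5,0.003,0.004,0.15,0,0,0,-0.5,0.003,0.004,0.193,0,0,0,-0.5,0.003,0.004,0.193,0,0,0,-0.5,0.003,0.004,0.193,0,0,0,1,0.003,0.004,0.193,0,0,0,1,0.003,0.004,0.193,0,0,0,1,0.003,0.004,0.193,0,0,0,1,0.003,0.004,0.193,0,0,0,1,0.003,0.004,0.193,0,0,0,1]' --force 60

```text
time: 31.7
tcp_pos: [530.0, 227.0, 5.1]
tool_rot: [0.301, 3.123, 0.0]
wrist_force: [-0.1, -1.9, 6.6]
gripper_width: 29.7
grasp_force: 59.6
```

>>> apply_moves --moves '[0,0,-0.06,0,0,0,1,0,0,-0.14,0,0,0,1,0,0,-0.2,0,0,0,1,0,0,-0.24,0,0,0,1,0,0,-0.24,0,0,0,1,0,0,-0.24,0,0,0,1]'

```text
time: 32.3
tcp_pos: [528.4, 227.3, 122.9]
tool_rot: [0.301, 3.126, 0.001]
wrist_force: [-0.1, 0.1, -1.9]
gripper_width: 29.8
grasp_force: 60.7
```

```bash
python3 - <<'E'
from h import *
a=-.099;x=568-36*np.cos(a)-87*np.sin(a);y=-98-36*np.sin(a)+87*np.cos(a);print(x,y)
plan([[(520,100,120,2.2)],[(x,y,100,1.472)],[(x,y,35,1.472)]])
d=snapshot("side");im=d["image"];t=np.array(sense()["tcp_pos"]);a=-.19;ax=np.array([np.cos(a),np.sin(a),0])
for o in(-8,0,8):
  for s in np.arange(-95,96,5):
    p=proj(d,t+[0,0,5]+ax*s+o*np.array([-ax[1],ax[0],0]));print(s,im[int(round(p[1])),int(round(p[0]))],end=" | ")
  print()
E
```

```text
540.7752115152334 -7.867814339384168
t 32.3 start [528.44  227.261 122.85    2.949] F [-0.1  0.1 -1.9] w 29.8
[-0.032, -0.253, 0.006] az 0.477 rows~ 5.0
--
[-0.199, -0.093, 0.04] az 0.463 rows~ 4.9
--
[0.0, 0.0, 0.13] az -0.0 rows~ 1.3
--
-95 [86 66 50] | -90 [81 62 46] | -85 [89 70 52] | -80 [173  80  79] | -75 [203  92  93] | -70 [164 101  96] | -65 [134  97  90] | -60 [111  96  91] | -55 [84 85 82] | -50 [94 90 84] | -45 [87 89 85] | -40 [88 86 83] | -35 [73 72 69] | -30 [69 68 65] | -25 [73 71 68] | -20 [67 66 62] | -15 [40 41 40] | -10 [43 43 40] | -5 [46 44 43] | 0 [47 45 44] | 5 [53 52 52] | 10 [86 87 86] | 15 [100 101 101] | 20 [28 30 31] | 25 [31 32 35] | 30 [27 27 30] | 35 [112 106 101] | 40 [45 46 48] | 45 [21 22 25] | 50 [88 84 78] | 55 [67 62 58] | 60 [142 133 123] | 65 [96 88 80] | 70 [88 82 77] | 75 [83 78 72] | 80 [77 64 57] | 85 [91 62 40] | 90 [158 115  78] | 95 [172 126  88] | 
-95 [89 69 53] | -90 [91 71 54] | -85 [69 37 35] | -80 [81 80 77] | -75 [92 89 85] | -70 [89 86 83] | -65 [155  77  77] | -60 [198  87  89] | -55 [199  91  90] | -50 [199  92  94] | -45 [200
[... 528 characters left out ...]
43] | -90 [84 61 47] | -85 [34 27 29] | -80 [36 29 30] | -75 [35 33 32] | -70 [77 35 36] | -65 [92 44 41] | -60 [122  42  44] | -55 [130  42  46] | -50 [150  50  53] | -45 [116  63  61] | -40 [143  57  57] | -35 [155  59  62] | -30 [135  53  53] | -25 [139  50  52] | -20 [123  49  50] | -15 [125  51  51] | -10 [126  51  52] | -5 [98 62 63] | 0 [112 113 113] | 5 [45 46 48] | 10 [31 32 34] | 15 [30 32 35] | 20 [29 32 35] | 25 [159  66  67] | 30 [103  70  68] | 35 [82 75 70] | 40 [155 146 137] | 45 [151 142 132] | 50 [152 143 135] | 55 [150 141 133] | 60 [154 144 135] | 65 [149 139 129] | 70 [152 141 132] | 75 [149 136 128] | 80 [144 134 126] | 85 [102  76  55] | 90 [90 64 42] | 95 [95 66 44] |
```

>>> apply_moves --moves '[-0.032,-0.253,0.006,0,0,0.477,1,-0.032,-0.253,0.006,0,0,0.477,1,-0.032,-0.253,0.006,0,0,0.477,1,-0.032,-0.253,0.006,0,0,0.477,1,-0.032,-0.253,0.006,0,0,0.477,1,-0.032,-0.253,0.006,0,0,0.477,1,-0.032,-0.253,0.006,0,0,0.477,1,-0.032,-0.253,0.006,0,0,0.477,1]'

```text
time: 33.15
tcp_pos: [519.2, 100.1, 119.0]
tool_rot: [-1.421, -2.801, 0.001]
wrist_force: [-0.1, -0.0, -2.6]
gripper_width: 29.6
grasp_force: 60.9
```

>>> apply_moves --moves '[-0.199,-0.093,0.04,0,0,0.463,1,-0.199,-0.093,0.04,0,0,0.463,1,-0.199,-0.093,0.04,0,0,0.463,1,-0.199,-0.093,0.04,0,0,0.463,1,-0.199,-0.093,0.04,0,0,0.463,1,-0.199,-0.093,0.04,0,0,0.463,1,-0.199,-0.093,0.04,0,0,0.463,1,-0.199,-0.093,0.04,0,0,0.463,1]'

```text
time: 33.95
tcp_pos: [540.7, -7.6, 99.7]
tool_rot: [2.324, 2.113, -0.0]
wrist_force: [-0.5, -0.2, -2.2]
gripper_width: 29.2
grasp_force: 60.9
```

>>> apply_moves --moves '[0,0,0.07,0,0,0,1,0,0,0.13,0,0,0,1,0,0,0.13,0,0,0,1,0,0,0.13,0,0,0,1]'

```text
time: 34.35
tcp_pos: [540.0, -7.7, 34.8]
tool_rot: [-2.325, -2.111, 0.002]
wrist_force: [0.9, -0.1, -3.2]
gripper_width: 29.9
grasp_force: 60.9
```

```bash
python3 - <<'E'
from h import *
plan([[(541,-8.5,10,1.472)]])
d=snapshot("side");im=d["image"];t=np.array(sense()["tcp_pos"]);a=-.099-np.pi/2;ax=np.array([np.cos(a),np.sin(a),0])
for o in(-8,0,8):
  for s in list(range(-100,-55,5))+list(range(60,101,5)):
    p=proj(d,t+[0,0,5]+ax*s+o*np.array([-ax[1],ax[0],0]));print(s,im[int(round(p[1])),int(round(p[0]))],end=" | ")
  print()
crop(d,"s10.png",230,170,390,290,5)
E
```

```text
t 34.4 start [540.049  -7.655  34.781   1.474] F [ 0.9 -0.1 -3.2] w 29.9
[-0.001, 0.002, 0.05] az 0.001 rows~ 0.5
--
-100 [176 150 121] | -95 [121  97  78] | -90 [37 32 30] | -85 [108  38  41] | -80 [135  55  57] | -75 [133  55  55] | -70 [104  48  48] | -65 [56 36 38] | -60 [57 47 46] | 60 [33 35 36] | 65 [31 32 36] | 70 [32 33 37] | 75 [32 33 35] | 80 [30 31 35] | 85 [30 31 33] | 90 [32 32 36] | 95 [28 29 33] | 100 [21 23 26] | 
-100 [177 151 121] | -95 [185 159 128] | -90 [91 69 57] | -85 [49 38 37] | -80 [77 65 63] | -75 [99 65 62] | -70 [94 63 60] | -65 [107  63  60] | -60 [92 64 59] | 60 [31 32 35] | 65 [30 32 33] | 70 [28 29 32] | 75 [39 41 45] | 80 [96 94 92] | 85 [21 23 28] | 90 [64 57 52] | 95 [19 23 27] | 100 [24 26 30] | 
-100 [236 219 183] | -95 [213 192 157] | -90 [167 141 114] | -85 [153 128 102] | -80 [132 108  87] | -75 [189 162 131] | -70 [186 159 129] | -65 [182 157 126] | -60 [171 147 117] | 60 [28 30 33] | 65 [31 31 33] | 70 [27 29 31] | 75 [30 32 33] | 80 [26 28 30] | 85 [118 100  82] | 90 [217 190 156] | 95 [239 213 178] | 100 [236 214 179] |
```

View pics/s10.png

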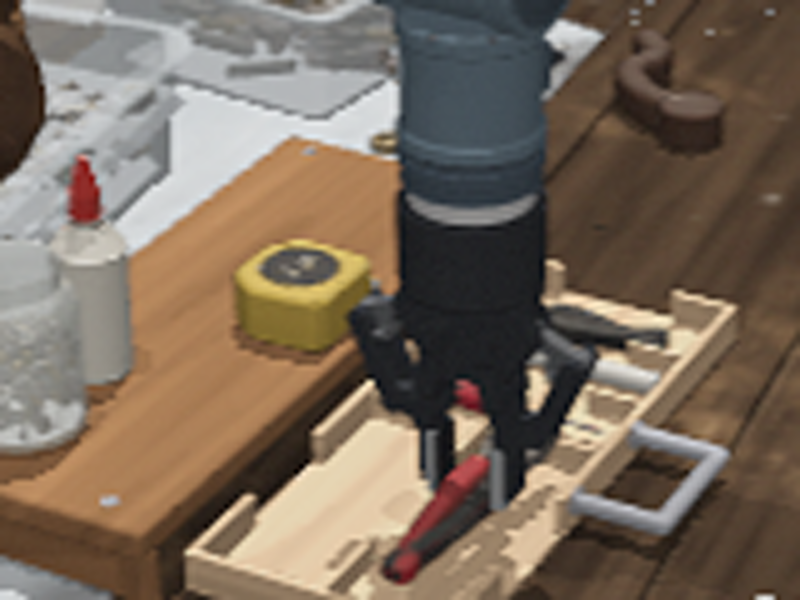

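>>> apply_moves --moves '[-0.005,0.001,0.02,0,0,0,1,-0.005,0.001,0.035,0,0,0,1,-0.005,0.001,0.045,0,0,0,1,-0.005,0.001,0.051,0,0,0,1,-0.005,0.001,0.051,0,0,0,1]'

```text
time: 34.9
tcp_pos: [540.7, -10.5, 10.1]
tool_rot: [2.327, 2.11, -0.001]
wrist_force: [-3.3, 0.6, 5.5]
gripper_width: 29.9
grasp_force: 61.8
```

>>> apply_moves --moves '[0,0,0,0,0,0,-0.08,0,0,0,0,0,0,-0.08,0,0,0,0,0,0,-0.08,0,0,-0.03,0,0,0,-0.08,0,0,-0.1,0,0,0,-0.08,0,0,-0.2,0,0,0,-0.08,0,0,-0.24,0,0,0,-0.08,0,0,-0.24,0,0,0,-0.08]'

```text
time: 35.7
tcp_pos: [544.3, -10.9, 133.3]
tool_rot: [2.323, 2.106, 0.008]
wrist_force: [0.1, -0.2, -0.8]
gripper_width: 45.8
grasp_force: 0.0
```

```bash
python3 - <<'E'
from h import *
plan([[(442,-86,100,1.472)],[(442,-86,6,1.472)]])
E
```

```text
t 35.7 start [544.298 -10.871 133.327   1.473] F [ 0.1 -0.2 -0.8] w 45.8
[-0.17, -0.189, 0.067] az 0.001 rows~ 2.6
--
[0.0, 0.0, 0.188] az -0.0 rows~ 1.9
--
```

>>> apply_moves --moves '[-0.17,-0.186,0.06,0,0,0,0,-0.17,-0.186,0.06,0,0,0,0,-0.17,-0.186,0.06,0,0,0,0,-0.17,-0.186,0.06,0,0,0,0,-0.17,-0.186,0.06,0,0,0,0,-0.17,-0.186,0.06,0,0,0,0]'

```text
time: 36.3
tcp_pos: [441.1, -85.8, 99.2]
tool_rot: [2.326, 2.11, 0.001]
wrist_force: [-0.1, 0.2, -0.2]
gripper_width: 42.6
grasp_force: 0.0
```

```bash
python3 - <<'E'
from h import *
plan([[(442,-86,6,1.472)]])
d=snapshot("top");a=cv2.resize(d["image"][165:305,265:445,::-1],None,fx=4.2,fy=4.2,interpolation=cv2.INTER_CUBIC);cv2.imwrite("pics/t4.png",a)
E
```

```text
t 36.3 start [441.143 -85.792  99.231   1.473] F [-0.1  0.2 -0.2] w 42.6
[-0.0, 0.002, 0.186] az 0.001 rows~ 1.9
--
```

View pics/t4.png

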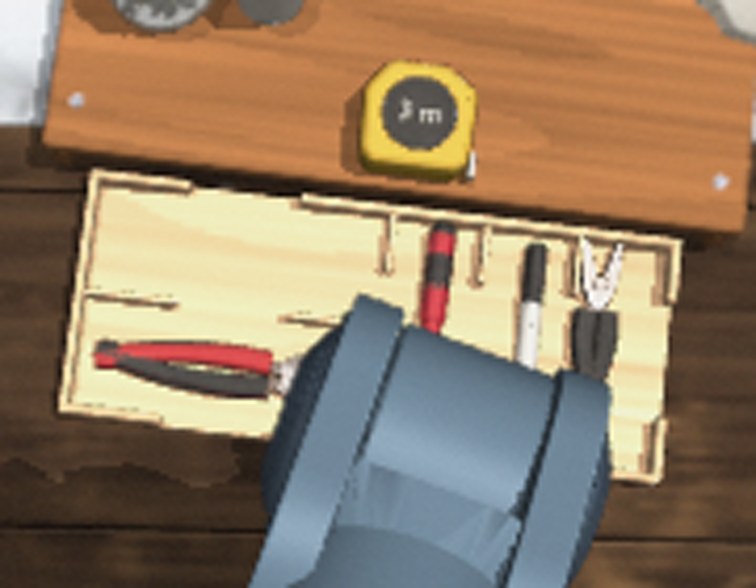

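```bash
python3 - <<'E'
from h import *
d=snapshot("top");im=d["image"].astype(int);o=np.array([568,-98]);a=-.099;X=np.array([np.cos(a),np.sin(a)]);Y=np.array([-X[1],X[0]])
g=lambda px,z:(lambda w:(round((w-o)@X,1),round((w-o)@Y,1)))(ray(d,px,z)[:2])
for n,p,z in(("jaw",(602,262),12),("hnd",(596,345),12),("hL",(574,330),12),("hR",(617,330),12),("jawtipL",(583,242),12),("jawtipR",(618,245),12),("pen",(535,262),12),("div12",(579,262),20),("wallR",(668,270),24),("div23",(482,250),20)):
    print(n,g((265+(p[0]+.5)/4.2-.5,165+(p[1]+.5)/4.2-.5),z))
# rows across snips: dark / pale mask
for y in range(222,258,4):
    r=im[y,398:424];print(y,"".join("#" if q.max()<90 else ("o" if q[0]-q[2]<25 else ".") for q in r))
E
```

```text
jaw (np.float64(59.4), np.float64(-135.6))
hnd (np.float64(7.1), np.float64(-136.7))
hL (np.float64(14.8), np.float64(-122.3))
hR (np.float64(18.0), np.float64(-148.8))
jawtipL (np.float64(70.5), np.float64(-122.6))
jawtipR (np.float64(71.3), np.float64(-144.5))
pen (np.float64(54.3), np.float64(-94.1))
div12 (np.float64(56.0), np.float64(-120.1))
wallR (np.float64(56.9), np.float64(-174.6))
div23 (np.float64(56.2), np.float64(-59.8))
222 ......o...................
226 ......oo....ooo...........
230 ...#..ooo..ooo............
234 ......ooooooo.............
238 ........ooo...............
242 ...##o########............
246 ...##o########............
250 ...#########o.............
254 #oooo####o#...............
```

```bash
python3 - <<'E'
from h import *
plan([[(500,-160,125,2.3)],[(558.3,-236.2,80,3.043)]])
E
```

```text
t 36.4 start [441.465 -85.702  99.467   1.474] F [-0.3  0.   0.2] w 42.8
[-0.137, 0.131, -0.051] az -0.526 rows~ 5.5
--
[-0.191, -0.015, 0.09] az -0.473 rows~ 5.0
--
```

>>> apply_moves --moves '[-0.137,0.131,-0.051,0,0,-0.526,0.1,-0.137,0.131,-0.051,0,0,-0.526,0.1,-0.137,0.131,-0.051,0,0,-0.526,0.1,-0.137,0.131,-0.051,0,0,-0.526,0.1,-0.137,0.131,-0.051,0,0,-0.526,0.1,-0.137,0.131,-0.051,0,0,-0.526,0.1,-0.137,0.131,-0.051,0,0,-0.526,0.1]'

```text
time: 37.1
tcp_pos: [499.6, -160.2, 124.8]
tool_rot: [1.283, 2.867, 0.0]
wrist_force: [0.5, 0.2, -0.2]
gripper_width: 38.5
grasp_force: 0.0
```

>>> apply_moves --moves '[-0.191,-0.015,0.09,0,0,-0.473,0.1,-0.191,-0.015,0.09,0,0,-0.473,0.1,-0.191,-0.015,0.09,0,0,-0.473,0.1,-0.191,-0.015,0.09,0,0,-0.473,0.1,-0.191,-0.015,0.09,0,0,-0.473,0.1,-0.191,-0.015,0.09,0,0,-0.473,0.1,-0.191,-0.015,0.09,0,0,-0.473,0.1,-0.191,-0.015,0.09,0,0,-0.473,0.1]'

```text
time: 37.9
tcp_pos: [556.9, -236.6, 79.9]
tool_rot: [0.159, 3.137, -0.0]
wrist_force: [-0.4, -0.2, 0.5]
gripper_width: 38.8
grasp_force: 0.0
```

```bash
python3 - <<'E'
from h import *
d=snapshot("side")
plan([[(558.3,-236.2,8,3.043)]])
im=d["image"];o=np.array([568,-98,0]);a=-.099;X=np.array([np.cos(a),np.sin(a),0]);Y=np.array([-X[1],X[0],0])
# side view map of short_1 region at z=14 plane: rows tray y, cols tray x
for y in range(-110,-182,-4):
    s=""
    for x in range(-80,84,3):
        p=proj(d,o+X*x+Y*y+[0,0,14]).round().astype(int);q=im[p[1],p[0]].astype(int)
        s+="#" if q.max()<95 and q[0]-q[2]<22 else("o" if q[0]-q[2]<22 else ".")
    print(y,s)
E
```

```text
t 38.0 start [ 556.761 -236.632   79.94     3.041] F [0.5 0.4 0.9] w 38.4
[-0.003, 0.001, 0.144] az -0.002 rows~ 1.4
--
-110 .......................................................
-114 ..........................###.###......................
-118 ...................##..############....................
-122 .................####################.o................
-126 ..................###################ooo...............
-130 ...................##################ooo...............
-134 ...........o.#o..###############o#o###oooo.oo...o......
-138 ...........###o###################ooooooooooo#o#o......
-142 ............#########################ooooooooo#ooo.....
-146 ............######..o#.#############o.oo.oooooooooo....
-150 .............##...........##.####o###....o..oo...oo....
-154 .................................o#....................
-158 .......................................................
-162 .......................................................
-166 .......................................................
-170 .......................................................
-174 .......................................................
-178 .......................................................
```

>>> apply_moves --moves '[-0.003,0.001,0.06,0,0,0,0.1,-0.003,0.001,0.09,0,0,0,0.1,-0.003,0.001,0.105,0,0,0,0.1,-0.003,0.001,0.115,0,0,0,0.1]'

```text
time: 38.35
tcp_pos: [557.8, -236.2, 21.9]
tool_rot: [-0.157, -3.137, -0.0]
wrist_force: [-0.3, 0.7, 0.6]
gripper_width: 38.8
grasp_force: 0.0
```

>>> apply_moves --moves '[0,0,0.01,0,0,0,0.1,0,0,0.02,0,0,0,0.1,0,0,0.026,0,0,0,0.1]'

```text
time: 38.65
tcp_pos: [558.4, -236.7, 9.4]
tool_rot: [0.156, 3.137, -0.001]
wrist_force: [-0.1, -0.4, 0.8]
gripper_width: 38.6
grasp_force: 0.0
```

>>> apply_moves --moves '[0,0,0,0,0,0,0.1,0,0,0,0,0,0,1,0,0,0,0,0,0,1,0,0,0,0,0,0,1,0,0,0,0,0,0,1]' --force 50

```text
time: 39.15
tcp_pos: [558.3, -236.4, 9.8]
tool_rot: [0.156, 3.137, -0.0]
wrist_force: [-1.4, 1.4, 4.8]
gripper_width: 25.3
grasp_force: 49.3
```

>>> apply_moves --moves '[0,0,-0.03,0,0,0,1,0,0,-0.06,0,0,0,1,0.01,-0.012,-0.07,0,0,0,1,0.022,-0.0245,-0.07,0,0,0,1,0.022,-0.0245,-0.07,0,0,0,1,0.022,-0.0245,-0.07,0,0,0,1]'

```text
time: 39.75
tcp_pos: [544.9, -247.6, 43.3]
tool_rot: [-0.158, -3.136, -0.001]
wrist_force: [-0.2, 1.0, -0.4]
gripper_width: 25.3
grasp_force: 49.4
```

```bash
python3 - <<'E'
from h import *
d=snapshot("side")
plan([[(546.1,-247.5,10,3.043)]])
im=d["image"];t=np.array(sense()["tcp_pos"]);a=-.099;X=np.array([np.cos(a),np.sin(a),0]);Y=np.array([-X[1],X[0],0])
for y in range(24,-25,-4):
    s=""
    for x in range(-81,82,3):
        p=proj(d,t+X*x+Y*y+[0,0,3]).round().astype(int);q=im[p[1],p[0]].astype(int)
        s+="#" if q.max()<95 and q[0]-q[2]<22 else("o" if q[0]-q[2]<22 else ".")
    print(y,s)
E
```

```text
t 39.8 start [ 545.162 -247.402   43.402    3.042] F [ 0.3 -0.6 -0.7] w 25.6
[-0.002, -0.0, 0.067] az -0.001 rows~ 0.7
--
24 ..........................o...#........................
20 ..........##...........#ooo.o#####...........oo........
16 .........######.##...####o##o#####....oooo.oooooo......
12 .........###############oo#########.oooooooooooooo.....
8 .........################o###########oooooooooooooo....
4 .........#################o##########oooooooooooooo....
0 .........#################o##########oooooooooooooo....
-4 .........##################o########ooooooooooooo......
-8 .........##################o########ooooooooooooo......
-12 ..........##################o########ooooooooooooo.....
-16 ..........########..##.######o#######.oo..oooooooo.....
-20 ............###.........#####o########........o..o.....
-24 ........................######o######..................
```

>>> apply_moves --moves '[-0.001,0,0.03,0,0,0,1,-0.001,0,0.055,0,0,0,1,-0.001,0,0.067,0,0,0,1,-0.001,0,0.069,0,0,0,1,-0.001,0,0.069,0,0,0,0.25,-0.001,0,0.069,0,0,0,0.15,-0.001,0,0.069,0,0,0,0.15]'

```text
time: 40.5
tcp_pos: [546.6, -247.6, 9.7]
tool_rot: [0.156, 3.138, -0.0]
wrist_force: [-0.5, 0.1, 0.6]
gripper_width: 36.5
grasp_force: 0.0
```

>>> apply_moves --moves '[0,0,-0.03,0,0,0,0.15,0,0,-0.08,0,0,0,0.15,0,0,-0.16,0,0,0,0.15,0,0,-0.22,0,0,0,0.15,0,0,-0.22,0,0,0,0.15]'

```text
time: 41.0
tcp_pos: [549.8, -249.5, 125.0]
tool_rot: [0.156, 3.129, -0.007]
wrist_force: [0.8, 0.2, 0.8]
gripper_width: 36.6
grasp_force: 0.0
```

```bash
cat >>h.py <<'E'
def tmap(d,ys,xs,z,o=np.array([568,-98,0]),a=-.099):
    X=np.array([np.cos(a),np.sin(a),0]);Y=np.array([-X[1],X[0],0]);im=d["image"]
    for y in ys:
        s=""
        for x in xs:
            p=proj(d,o+X*x+Y*y+[0,0,z]).round().astype(int);q=im[p[1],p[0]].astype(int)
            s+="R" if q[0]-q[1]>60 and q[1]-q[2]<15 else "#" if q.max()<95 and q[0]-q[2]<22 else("o" if q[0]-q[2]<22 else ".")
        print("%5d"%y,s)
E
python3 - <<'E'
from h import *
d=snapshot("side");plan([[(500,-160,125,2.3)],[(441.5,-86,90,1.473)]])
tmap(d,range(-106,-180,-4),range(-80,84,3),12)
E
```

```text
t 41.0 start [ 548.531 -248.81   122.482    3.042] F [ 0.6 -0.4 -0.1] w 36.3
[0.114, 0.167, -0.005] az 0.472 rows~ 4.9
--
[0.188, 0.011, 0.07] az 0.526 rows~ 5.5
--
 -106 ........o.ooo.ooooooooooooooo..ooooooo####.oo#.####....
 -110 ......................o...o............#...o...........
 -114 .......................................................
 -118 .......................................................
 -122 .......................................................
 -126 .......................................................
 -130 .......................................................
 -134 ....................##..#######......oo..o.............
 -138 .........##..#...################.oooooooooooo.........
 -142 ........#########################oooooooooooooo........
 -146 ........##########################ooooooooooooo........
 -150 ........###########################ooooooooooo.o.......
 -154 .......#######################oo#ooooooooooooo.........
 -158 ........##o##o####################oooooooooooo.........
 -162 ........######o##################.ooooooooooooo........
 -166 .........#######...o#.o###########...oooooooooo........
 -170 ...........###........o..########......o..ooo..oo......
 -174 ..........................###.###......................
 -178 ..............................#........................
```

>>> apply_moves --moves '[0.114,0.167,-0.005,0,0,0.472,0,0.114,0.167,-0.005,0,0,0.472,0,0.114,0.167,-0.005,0,0,0.472,0,0.114,0.167,-0.005,0,0,0.472,0,0.114,0.167,-0.005,0,0,0.472,0,0.114,0.167,-0.005,0,0,0.472,0,0.114,0.167,-0.005,0,0,0.472,0]'

```text
time: 41.75
tcp_pos: [497.4, -158.6, 121.3]
tool_rot: [-1.277, -2.868, 0.0]
wrist_force: [-0.4, -0.5, -0.0]
gripper_width: 42.7
grasp_force: 0.0
```

>>> apply_moves --moves '[0.188,0.011,0.07,0,0,0.526,0,0.188,0.011,0.07,0,0,0.526,0,0.188,0.011,0.07,0,0,0.526,0,0.188,0.011,0.07,0,0,0.526,0,0.188,0.011,0.07,0,0,0.526,0,0.188,0.011,0.07,0,0,0.526,0,0.188,0.011,0.07,0,0,0.526,0,0.188,0.011,0.07,0,0,0.526,0]'

```text
time: 42.55
tcp_pos: [439.3, -85.2, 87.0]
tool_rot: [-2.323, -2.115, 0.0]
wrist_force: [0.3, -0.8, 0.4]
gripper_width: 42.5
grasp_force: 0.0
```

```bash
python3 - <<'E'
from h import *
d=snapshot("side");plan([[(442.5,-86,6,1.473)]])
tmap(d,range(-50,-114,-5),range(-76,82,3),12)
print();tmap(d,range(184,-6,-7),range(-76,82,3),12)
print();tmap(d,range(50,-51,-8),range(-145,-70,3),20)
E
```

```text
t 42.6 start [439.358 -85.2    87.09    1.477] F [ 0.3  0.4 -1. ] w 42.7
[-0.001, 0.006, 0.162] az 0.002 rows~ 1.6
--
  -50 oooo............................RRRRRRRoo####RRRRRo..
  -55 ..oo...........................................R.....
  -60 .....................................................
  -65 .....................................................
  -70 .....................................................
  -75 .....................................................
  -80 .....................................................
  -85 ......o..oo..ooo.ooo.ooo.oo..oo..oo#.###..##.........
  -90 ......oooooooooooooooooooooooooooooo##########.#.....
  -95 ......oooooooooooooooooooooooooooooo############.....
 -100 ......ooooooooooooooooooooooooooooooo###########.....
 -105 ......ooooooooooooooooooooooooooooooo#o##oo######....
 -110 ............o...o............o...o...................

  184 .....................................................
  177 .....................................................
  170 .....................................................
  163 ...........RRR.
[... 1195 characters left out ...]
ooo..ooooo.................................
   16 .........ooo...#oooo.................................
    9 .........#oo....ooo..................................
    2 ..........oo.........................................
   -5 .....................................................

   50 ..###oooooooooooooooooo..
   42 ..##ooooooooooooooooooooo
   34 ...##ooooo..o..#o..#...o.
   26 ..##ooooo................
   18 ..##ooooo................
   10 .####oooo................
    2 ....#oooo.#...#..###.....
   -6 ....#oooo##.#######......
  -14 ....ooooo................
  -22 ....ooooooo#.oo#ooo#ooo..
  -30 ....oooooooooooooooooooo.
  -38 .....oooooooooooooooooooo
  -46 .......................o.
```

>>> apply_moves --moves '[-0.001,0.005,0.08,0,0,0,0,-0.001,0.005,0.14,0,0,0,0,-0.001,0.005,0.162,0,0,0,0,-0.001,0.005,0.162,0,0,0,1,-0.001,0.005,0.162,0,0,0,1,-0.001,0.005,0.162,0,0,0,1,-0.001,0.005,0.162,0,0,0,1,-0.001,0.005,0.162,0,0,0,1,-0.001,0.005,0.162,0,0,0,1]' --force 80

```text
time: 43.5
tcp_pos: [443.3, -86.3, 7.5]
tool_rot: [2.324, 2.11, 0.002]
wrist_force: [0.3, -0.0, 6.4]
gripper_width: 7.2
grasp_force: 79.0
```

```bash
python3 - <<'E'
from h import *
a=-.0985;plan([[(590.6-135-16+135*0,-95.8,7,1.4725)],[(590.6-13,-99.7,7,1.4725)]])
E
```

```text
t 43.5 start [443.33  -86.279   7.525   1.475] F [ 0.3 -0.   6.4] w 7.2
[-0.02, -0.006, 0.001] az 0.001 rows~ 0.2
--
[0.019, 0.275, -0.0] az -0.0 rows~ 2.8
--
```

>>> apply_moves --moves '[0,0.01,0,0,0,0,1,0,0.03,0,0,0,0,1,0,0.055,0,0,0,0,1,0,0.08,0,0,0,0,1,0,0.105,0,0,0,0,1,0,0.13,0,0,0,0,1,0,0.15,0,0,0,0,1]'

```text
time: 44.2
tcp_pos: [510.1, -92.0, 5.8]
tool_rot: [-2.319, -2.106, 0.013]
wrist_force: [-15.4, 1.5, 17.0]
gripper_width: 7.5
grasp_force: 80.4
```

>>> apply_moves --moves '[0,0.02,0,0,0,0,1,0,0.04,0,0,0,0,1,0,0.06,0,0,0,0,1,0,0.08,0,0,0,0,1,0,0.1,0,0,0,0,1,-0.001,0.12,0,0,0,0,1,-0.001,0.12,0,0,0,0,1]'

```text
time: 44.9
tcp_pos: [572.3, -98.7, 6.5]
tool_rot: [-2.321, -2.108, 0.008]
wrist_force: [-9.5, 1.8, 12.9]
gripper_width: 7.4
grasp_force: 80.1
```

>>> apply_moves --moves '[0,0.006,0,0,0,0,1,0,0.012,0,0,0,0,1,0,0.018,0,0,0,0,1,0,0.018,0,0,0,0,1]'

```text
time: 45.3
tcp_pos: [579.3, -99.4, 6.3]
tool_rot: [-2.32, -2.107, 0.011]
wrist_force: [-12.0, 1.5, 15.2]
gripper_width: 7.7
grasp_force: 80.3
```

>>> apply_moves --moves '[0,0.006,0,0,0,0,1,0,0.012,0,0,0,0,1,0,0.012,0,0,0,0,1,0,0.012,0,0,0,0,1]'

```text
time: 45.7
tcp_pos: [585.3, -99.9, 6.3]
tool_rot: [-2.32, -2.107, 0.011]
wrist_force: [-13.0, 1.7, 13.4]
gripper_width: 7.4
grasp_force: 80.2
```

>>> apply_moves --moves '[0,0.006,0,0,0,0,1,0,0.012,0,0,0,0,1,0,0.012,0,0,0,0,1,0,0.012,0,0,0,0,1]'

```text
time: 46.1
tcp_pos: [590.1, -100.3, 6.3]
tool_rot: [-2.319, -2.106, 0.013]
wrist_force: [-16.2, 0.9, 15.7]
gripper_width: 7.9
grasp_force: 80.5
```

>>> apply_moves --moves '[0,0.006,0,0,0,0,1,0,0.008,0,0,0,0,1,0,0.008,0,0,0,0,1]'

```text
time: 46.4
tcp_pos: [590.2, -100.3, 6.2]
tool_rot: [-2.316, -2.102, 0.021]
wrist_force: [-24.2, 3.1, 25.6]
gripper_width: 8.0
grasp_force: 81.6
```

>>> apply_moves --moves '[0,0.004,0,0,0,0,1,0,0.008,0,0,0,0,1,0,0.008,0,0,0,0,1]'

```text
time: 46.7
tcp_pos: [590.4, -100.2, 6.0]
tool_rot: [-2.312, -2.099, 0.029]
wrist_force: [-32.8, 2.8, 34.7]
gripper_width: 7.4
grasp_force: 82.6
```

>>> apply_moves --moves '[0,-0.006,0,0,0,0,1,0,-0.012,0,0,0,0,1,0,-0.012,0,0,0,0,0,0,-0.014,0,0,0,0,0,0,-0.014,0,0,0,0,0,0,-0.014,-0.01,0,0,0,0,0,-0.014,-0.06,0,0,0,0,0,-0.014,-0.16,0,0,0,0,0,-0.014,-0.2,0,0,0,0]'

```text
time: 47.6
tcp_pos: [601.0, -102.2, 111.0]
tool_rot: [2.321, 2.108, 0.006]
wrist_force: [0.8, -0.3, 0.7]
gripper_width: 42.6
grasp_force: 0.0
```

>>> apply_moves --moves '[-0.2,-0.3,-0.1,0,0,0,0,-0.2,-0.3,-0.1,0,0,0,0,-0.2,-0.3,-0.1,0,0,0,0,-0.2,-0.3,-0.1,0,0,0,0,-0.2,-0.3,-0.1,0,0,0,0,-0.2,-0.3,-0.1,0,0,0,0]'

```text
time: 48.2
tcp_pos: [439.7, -187.4, 157.2]
tool_rot: [2.326, 2.109, 0.002]
wrist_force: [-0.4, -0.5, 0.0]
gripper_width: 42.9
grasp_force: 0.0
```

>>> apply_moves --moves '[-0.4,0,0,0,0,0,0,-0.4,0,0,0,0,0,0,-0.4,0,0,0,0,0,0,-0.4,0,0,0,0,0,0,-0.4,0,0,0,0,0,0,-0.4,0,0,0,0,0,0,-0.4,0,0,0,0,0,0]'

```text
time: 48.9
tcp_pos: [420.6, -384.3, 155.7]
tool_rot: [-2.323, -2.113, -0.001]
wrist_force: [0.3, 1.5, -1.2]
gripper_width: 42.7
grasp_force: 0.0
```

```bash
python3 - <<'E'
from h import *
plan([])
d=snapshot("top");ds=snapshot("side")
# shelf frame map at z=22 (tray front wall + handle), top camera: o=shelf origin
im=d["image"].astype(int);o=np.array([722,-114,0]);a=-.099;X=np.array([np.cos(a),np.sin(a),0]);Y=np.array([-X[1],X[0],0])
for y in(-170,-140,-110,-60,0,60,110,140,165):
    s=""
    for x in range(-145,-60,3):
        p=proj(d,o+X*x+Y*y+[0,0,22]).round().astype(int);q=im[p[1],p[0]]
        s+="W" if q[1]>140 and q[0]-q[2]<110 and q[0]>q[2]+12 else "o" if q[0]-q[2]<15 and q.max()>100 else "b" if q[0]-q[2]>90 else "."
    print("%5d"%y,s)
# bystanders vs start
for n,dd in(("top",d),("side",ds)):
    ref=cv2.imread(f"pics/{n}0.png")[:,:,::-1].astype(int);D=np.abs(dd["image"].astype(int)-ref).max(2)
    b=(285,135,345,172) if n=="top" else (218,195,262,262)
    print(n,(D[b[1]:b[3],b[0]:b[2]]>30).sum())
h=cv2.cvtColor(d["image"],cv2.COLOR_RGB2HSV);m=cv2.morphologyEx(cv2.inRange(h,(18,120,100),(35,255,255)),cv2.MORPH_CLOSE,np.ones((9,9)))
print(rect(d,m,85,(330,150,400,210)))
E
```

```text
t 48.9 start [ 420.632 -384.336  155.717    1.476] F [ 0.3  1.5 -1.2] w 42.7
 -170 ......................WW..bbb
 -140 .....................WW....bb
 -110 ......................WW..bbb
  -60 ......................WW...bb
    0 ...ooo................WW..bbb
   60 ....................WW.....bb
  110 ....................WWW....bb
  140 ......................W....bb
  165 .....................WW....bb
top 0
side 0
((686.3275756835938, -117.59712219238281), (67.02680206298828, 64.01148223876953), 84.04864501953125)
```

```bash
python3 -c "
from workcell import *
print(job_done())"
```

```text
the job is handed in; nothing more can be done
None
```

The job is handed in at about 49 s: the tape measure is on the shelf, the screwdriver, marker pen, snips and locking clamp each lie in their own compartment (the brush was absent), and the tray is back against its stop (checked by push force and final images; the tools were last checked just before the tray went back in), with the jar and glue bottle unmoved.

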